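# Change the batch in the drying cabinet

### The arm

A 6-joint arm with a two-finger parallel gripper is mounted at the origin on the work surface. World frame = base frame: x ahead of the robot, y to its left, z up, the work surface at z = 0. Lengths are in mm, angles in rad, forces in N, time in s.
With the tool pointing down it reaches from about 300 to 875 mm from the base axis. Payload 6.4 kg.
Tool frame: the origin (TCP) lies midway between the tips of the shut fingers; the grasp point (between the pads) lies 19 mm behind it; x points along the fingers, y is the direction in which the jaws open and shut, and the axes are right-handed (so a half turn about x gives the same grasp; the last joint's range is limited). The gripper opens to 88 mm and grips with 3 to 60 N. Pads are 18 mm wide; open, the fingers measure 123 mm over their backs; the gripper's body (75 mm by 187 mm) begins 45 mm behind the grasp point.
Start: joints at [-1.445, 0.181, 1.607, -0, 1.354, -0.206], TCP at [187.32, -543.647, 200.614] pointing down, gripper open.
Joint ranges: [-2.99, 2.99], [-0.89, 2.07], [0.3, 2.58], [-1.14, 4.28], [0, 2.63], [-3.12, 3.12]. Speed limits (rad/s): [2.57, 2.57, 3.01, 3.14, 3.14, 3.14].

### API

Orientations are given as a unit quaternion [x, y, z, w].
In Python, from workcell import telemetry, capture, camera_info, robot gives the robot as it stands.
- The arm moves only by the shell command python3 -m jog 'ROWS' [OPENING]. ROWS is JSON, a list of rows, each an object with "slide": the shift along the tool's x, y, z in mm, a list of three; "spin": the turn about the tool's x in rad. In form: [{"slide": [x, y, z], "spin": spin}, ...]. A call has 1 to 10 rows; each row shifts and turns the commanded pose from where the row before left it, along the tool's axes as they then stand; what a row does not reach is not made up. A row lasts 1/8 s, in which the tool goes at most 62.5 mm and 10.7 degrees, less where a joint would pass 70% of its speed; a pose out of reach is approached as far as the arm can. A call with a gripper value outside its range is refused whole. OPENING is the opening, from 0 (shut) to 1 (fully open), set as the call begins (- or left out, the last holds). The fingers move at their own pace and stop on an object; the grip force is fixed at half the most. Time passes only in rows, so rows that do not move let the fingers close. It gives the time, the measured TCP pose, the force and the opening at its end, in the units of the state.
- telemetry.state(): the state, without advancing time (a new reading comes with each control period).
- capture(name): name is "side" or "top" or "wrist"; returns the picture (384x512x3 uint8, blue, green, red); there is no depth.
- camera_info(name): a dict with "mtx" (3x3 intrinsics, pixels), "position" and "rotation" of the camera in the world; the wrist camera has in their place "T_tool_cam" (4x4, takes a point from camera to tool coordinates, whose origin is the TCP and whose axes are the tool frame's). Camera axes: x right, y up, looking along -z (the intrinsics and any distortion apply to the point x, -y, -z); pixel columns grow to the right and rows downward; lengths in mm; the calibration is good to about 2 mm. A picture is of the moment at which its call begins: read the wrist's pose just before it. camera_info takes no time and is no camera call.
- robot.finish_job(): hands the job in, once; it reports no verdict.
The state is a dict: "clock": time; "q": joint angles; "qvel": joint speeds; "joint_efforts": joint torques, N m; "ee_pos": TCP position; "eef_rot": TCP orientation; "contact_force": force on the tool from outside, world axes, zero at the start; "ft_torque": the same for the moment, N m; "grip_width": finger opening in mm.
Only numpy, scipy, OpenCV 4.12 (cv2) and the standard library are available. Lean on these libraries where they do the work, as an engineer would, in place of code of your own. Each camera call takes 0.05 s, during which the arm holds its last target.

### The job

Change the batch of jars in the drying cabinet: pull its sloping door fully down, move the two blue-capped jars out of it to stand in the green tray, and stand every red-capped jar from the bench on the cabinet's shelf, each centred on a marked spot, in one neat row with no empty spot between jars. When all are in place push the door back up until it is fully shut, and leave the other things on the bench alone.

Things in the scene. Friction and masses are not known exactly. Their poses are not given: they have to be found in the camera images.
- cabinet: fixed white cabinet, 330 x 210 mm; origin at bench height under the middle of the hinge. x: level, front to back; y: along the front; z up. Shelf 12 mm above the bench; front sill 40 mm high at x = -9 to 1 mm; back wall 145 mm high from x = 200 mm; side walls inside at y = +-155 mm, rising from 38 to 140 mm. No roof: only the door covers it. Its front faces the robot's right
- door (a joint): clear door, hinged along its bottom front edge: 0 = shut (rising at 0.50 rad from level to the top of the back wall), 1.07 = upright, 2.64 = fully down (level in front of the cabinet, 46 mm above the bench). 330 mm wide, 230 mm hinge to free edge, 6 mm thick. The stiff hinge holds it wherever left; moving it takes 2 to 5 N at the handle. May start ajar
- handle (a point): middle of the door's orange handle bar: round, 12 mm thick, 130 mm long, parallel to the hinge, 285 mm from the hinge axis in the plane of the door, carried by two steel arms at its ends that leave a 52 mm open gap between bar and door edge. The bar may turn between the fingers
- hinge (a point): middle of the hinge axis of the door: 46 mm above the bench, above the cabinet's origin. Axis along the cabinet's y
- tray: fixed green open tray on the bench, outside 190 (x) x 110 (y) x 28 mm high, walls and floor 4 mm; origin under its centre. Room for two jars side by side along its x
- spot1 (a point): centre of marked round spot 1 of 4 (blue ring, 58 mm across) on the cabinet's shelf, on the shelf's surface; the spots lie in one row along the cabinet's y, 65 mm apart, 105 mm behind the hinge
- spot2 (a point): centre of marked round spot 2 of 4 (blue ring, 58 mm across) on the cabinet's shelf, on the shelf's surface; the spots lie in one row along the cabinet's y, 65 mm apart, 105 mm behind the hinge
- spot3 (a point): centre of marked round spot 3 of 4 (blue ring, 58 mm across) on the cabinet's shelf, on the shelf's surface; the spots lie in one row along the cabinet's y, 65 mm apart, 105 mm behind the hinge
- spot4 (a point): centre of marked round spot 4 of 4 (blue ring, 58 mm across) on the cabinet's shelf, on the shelf's surface; the spots lie in one row along the cabinet's y, 65 mm apart, 105 mm behind the hinge
- blue1: finished jar: upright round white jar with a blue cap, 52 mm in diameter, 62 mm tall, about 0.16 kg; origin at the centre of its underside; stands in the cabinet at the start
- blue2: finished jar: upright round white jar with a blue cap, 52 mm in diameter, 62 mm tall, about 0.16 kg; origin at the centre of its underside; stands in the cabinet at the start
- red1: fresh jar: upright round white jar with a red cap, 52 mm in diameter, 62 mm tall, about 0.16 kg; origin at the centre of its underside; stands on the bench at the start, or is absent
- red2: fresh jar: upright round white jar with a red cap, 52 mm in diameter, 62 mm tall, about 0.16 kg; origin at the centre of its underside; stands on the bench at the start, or is absent
- red3: fresh jar: upright round white jar with a red cap, 52 mm in diameter, 62 mm tall, about 0.16 kg; origin at the centre of its underside; stands on the bench at the start, or is absent
- red4: fresh jar: upright round white jar with a red cap, 52 mm in diameter, 62 mm tall, about 0.16 kg; origin at the centre of its underside; stands on the bench at the start, or is absent
- beaker: bystander, not to be disturbed: a clear glass beaker, 80 mm wide, 95 mm tall; origin at the centre of its underside
- dishes: bystander, not to be disturbed: a stack of three clear round dishes, 88 mm wide, 43 mm tall; origin at the centre of its underside
- tipbox: bystander, not to be disturbed: a yellow box with a clear top, 120 x 85 x 68 mm; origin at the centre of its underside
- amber: bystander, not to be disturbed: an amber jar with a black cap, 52 mm wide, 95 mm tall; origin at the centre of its underside
- tuberack: bystander, not to be disturbed: a white rack of small tubes, 160 x 70 x 75 mm; origin at the centre of its underside
- reagent: bystander, not to be disturbed: a clear bottle with a blue cap, 80 mm wide, 120 mm tall; origin at the centre of its underside

How it is judged (in metres and radians):
On the way, in this order (a step that is already met when the one before it is completed fails the run):
1. the door is pulled fully down (value of joint door above 2.4 rad), for 0.2 s.
2. the blue-capped jars stand in the tray and the red-capped jars stand in their row on the spots ((horizontal distance between red1 and spot1 below 0.015 m or horizontal distance between red1 and spot2 below 0.015 m or horizontal distance between red1 and spot3 below 0.015 m or horizontal distance between red1 and spot4 below 0.015 m) and z of each of red1, red2, red3, red4 in the frame of cabinet below 0.02 m and angle between each of red1, red2, red3, red4, blue1, blue2's own z axis and vertical below 0.1 rad and (horizontal distance between red1 and red2 below 0.09 m or horizontal distance between red1 and red3 below 0.09 m or horizontal distance between red1 and red4 below 0.09 m) and (horizontal distance between red2 and spot1 below 0.015 m or horizontal distance between red2 and spot2 below 0.015 m or horizontal distance between red2 and spot3 below 0.015 m or horizontal distance between red2 and spot4 below 0.015 m) and (horizontal distance between red2 and red1 below 0.09 m or horizontal distance between red2 and red3 below 0.09 m or horizontal distance between red2 and red4 below 0.09 m) and (horizontal distance between red3 and spot1 below 0.015 m or horizontal distance between red3 and spot2 below 0.015 m or horizontal distance between red3 and spot3 below 0.015 m or horizontal distance between red3 and spot4 below 0.015 m) and (horizontal distance between red3 and red1 below 0.09 m or horizontal distance between red3 and red2 below 0.09 m or horizontal distance between red3 and red4 below 0.09 m) and (horizontal distance between red4 and spot1 below 0.015 m or horizontal distance between red4 and spot2 below 0.015 m or horizontal distance between red4 and spot3 below 0.015 m or horizontal distance between red4 and spot4 below 0.015 m) and (horizontal distance between red4 and red1 below 0.09 m or horizontal distance between red4 and red2 below 0.09 m or horizontal distance between red4 and red3 below 0.09 m) and x of blue1 in the frame of tray between -0.07 and 0.07 m and y of blue1 in the frame of tray between -0.03 and 0.03 m and z of each of blue1, blue2 in the frame of tray below 0.012 m and x of blue2 in the frame of tray between -0.07 and 0.07 m and y of blue2 in the frame of tray between -0.03 and 0.03 m), for 0.3 s.
3. the door is pushed up shut (value of joint door below 0.06 rad), for 0.2 s.
At the end, for the whole second after the job is handed in: The door is shut (within 0.06 rad); every red-capped jar present stands upright on the cabinet's shelf within 15 mm of the centre of a marked spot, with another red-capped jar on a spot next to it; both blue-capped jars stand upright on the floor of the green tray; all are at rest (all of step 2 and value of joint door below 0.06 rad and linear speed of each of red1, red2, red3, red4, blue1, blue2 below 0.02 m/s); the robot touches nothing.
It fails at once if a bystander is displaced by more than 5 cm (distance of any of beaker, dishes, tipbox, amber, tuberack, reagent from where it was at the start of the episode above 0.05 m).
Of red1, red2, red3, red4 only 2 to 4 are there at a start; the rules pass over those that are not, and their reading is None.
At some moment in a run one of red1, red2, red3, red4, blue1, blue2 may be knocked a few centimetres aside while the robot is not near it.
It also fails if it takes over 210 s, if anything falls off the work surface, if the arm or the gripper's body presses on something with over 40 N, if the wrist force passes 120 N, or if a joint passes its speed limit or range.

## Working session

There is one attempt and no reset: what is moved stays moved. The work goes in short steps, Python scripts to look and compute and a shell command to move; the robot and the scene stay as the last step left them, time stands still between calls to the robot, and variables do not carry over. Pictures are saved under pics/ and viewed, and the job is handed in when it is done.

```bash
ls; mkdir -p pics; python3 - <<'E'
from workcell import telemetry, capture, camera_info
import cv2
print(telemetry.state())
for n in ("side","top","wrist"):
    print(n,camera_info(n))
    cv2.imwrite(f"pics/{n}0.png",capture(n))
E
```

```text
pics
{'clock': 0.0, 'q': array([-1.44528440e+00,  1.81515142e-01,  1.60795488e+00,  4.01903787e-05,
        1.35380493e+00, -2.06283243e-01]), 'qvel': array([ 8.98120230e-04, -9.14965038e-04, -1.90671462e-03,  6.99272923e-04,
        5.77073967e-04, -8.47552854e-05]), 'joint_efforts': array([-4.08767778e-05, -4.33868051e+01, -3.41851330e+01,  7.02061155e-02,
        3.80655681e-02, -1.53918209e-04]), 'ee_pos': array([ 187.26659623, -543.04476773,  199.7504294 ]), 'eef_rot': array([ 0.69743671,  0.11736063, -0.69736096,  0.11617315]), 'contact_force': array([ 0.37274961,  0.54852562, -0.13518732]), 'ft_torque': array([ 0.06046386, -0.05252631, -0.0007208 ]), 'grip_width': 88.02933912184882}
side {'mtx': array([[468.99654796,   0.        , 259.28927423],
       [  0.        , 468.99654796, 181.59507299],
       [  0.        ,   0.        ,   1.        ]]), 'position': array([ 307.9636439 ,  965.76767814, 1273.88903565]), 'rotation': array([-0.04480064,  0.37169875,  0.92290759, -0.08985837])}
top {'mtx': array([[418.72252618,   0.        , 250.65694257],
       [  0.        , 418.72252618, 189.2639847 ],
       [  0.        ,   0.        ,   1.        ]]), 'position': array([ 400.41386553,  -69.18780011, 1356.88214129]), 'rotation': array([-0.03978912,  0.0382182 ,  0.71139821, -0.70062028])}
wrist {'mtx': array([[319.10381564,   0.        , 254.31589398],
       [  0.        , 319.10381564, 194.52341778],
       [  0.        ,   0.        ,   1.        ]]), 'T_tool_cam': array([[ 1.04786611e-03,  2.95772392e-01, -9.55257868e-01,
        -1.83957614e+02],
       [ 9.99999420e-01, -7.09887602e-05,  1.07496522e-03,
        -5.43915599e-01],
       [ 2.50132464e-04, -9.55258440e-01, -2.95772295e-01,
        -7.60480995e+01],
       [ 0.00000000e+00,  0.00000000e+00,  0.00000000e+00,
         1.00000000e+00]])}
```

View pics/top0.png

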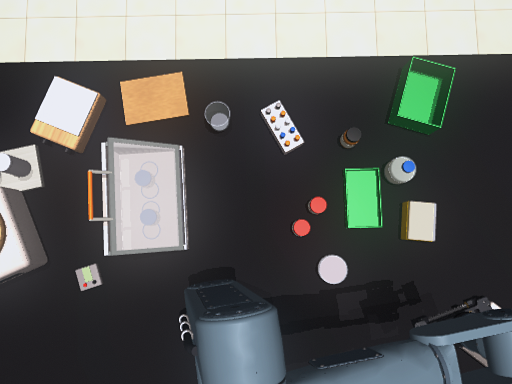

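View pics/side0.png

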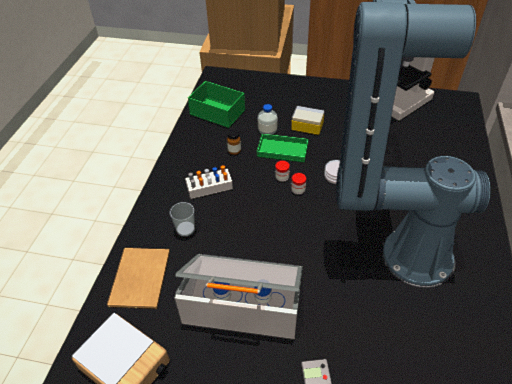

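View pics/wrist0.png

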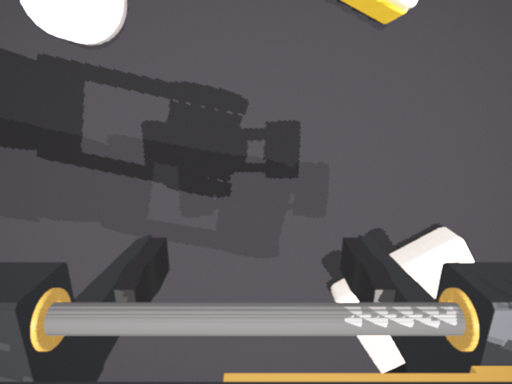

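The top view shows the handle at about (92,195), the blue jars at about (144,178) and (149,216), the reds at (317,205) and (302,228), and the tray at (363,198). The arm may be hiding more jars. I'll build helpers and zoom in next.

```bash
cat > h.py <<'E'
import numpy as np, cv2
from scipy.spatial.transform import Rotation as R
from workcell import telemetry, capture, camera_info
def cam(n,st=None):
    c=camera_info(n)
    if n=="wrist":
        T=np.asarray(c["T_tool_cam"]); st=st or telemetry.state()
        Rt=R.from_quat(st["eef_rot"]).as_matrix()
        return c["mtx"],Rt@T[:3,3]+st["ee_pos"],Rt@T[:3,:3]
    return c["mtx"],np.asarray(c["position"]),R.from_quat(c["rotation"]).as_matrix()
def ray(C,uv):
    K,p,M=C; d=np.array([(uv[0]-K[0,2])/K[0,0],-(uv[1]-K[1,2])/K[1,1],-1.]); d=M@d
    return p,d/np.linalg.norm(d)
def onz(C,uv,z):
    p,d=ray(C,uv); return p+d*(z-p[2])/d[2]
def tri(rs):
    A=np.zeros((3,3));b=np.zeros(3)
    for p,d in rs:
        P=np.eye(3)-np.outer(d,d);A+=P;b+=P@p
    x=np.linalg.solve(A,b); return x,[float(np.linalg.norm((np.eye(3)-np.outer(d,d))@(x-p))) for p,d in rs]
def proj(C,X):
    K,p,M=C; c=M.T@(np.asarray(X,float)-p); return np.array([K[0,0]*c[0]/-c[2]+K[0,2],K[1,1]*-c[1]/-c[2]+K[1,2]])
def blobs(img,lo,hi,mn=20):
    h=cv2.cvtColor(img,cv2.COLOR_BGR2HSV)
    m=cv2.inRange(h,np.array(lo),np.array(hi))
    if lo[0]==0 and hi[0]<=8: m|=cv2.inRange(h,np.array([172,lo[1],lo[2]]),np.array([180,hi[1],hi[2]]))
    n,l,s,c=cv2.connectedComponentsWithStats(m)
    return [(c[i],s[i]) for i in range(1,n) if s[i][4]>=mn],l
RED=((0,130,90),(6,255,255)); ORA=((8,180,120),(16,255,255)); BLU=((105,90,60),(125,255,255)); GRN=((55,150,60),(70,255,255))
E
python3 - <<'E'
from h import *
for n in("top","side"):
    im=cv2.imread(f"pics/{n}0.png");C=cam(n)
    for nm,r in(("red",RED),("ora",ORA),("grn",GRN)):
        for c,s in blobs(im,*r)[0]:
            print(n,nm,c.round(1),s,onz(C,c,62 if nm=="red" else 183 if nm=='ora' else 28).round(0))
t=cv2.imread("pics/top0.png")[125:270,80:210];cv2.imwrite("pics/topz.png",cv2.resize(t,None,fx=4,fy=4,interpolation=cv2.INTER_CUBIC))
t=cv2.imread("pics/side0.png")[240:345,160:320];cv2.imwrite("pics/sidez.png",cv2.resize(t,None,fx=5,fy=5,interpolation=cv2.INTER_CUBIC))
E
```

```text
top red [318.  204.4] [310 196  17  18 230] [ 494. -275.   62.]
top red [301.6 227. ] [293 219  18  17 230] [ 424. -223.   62.]
top ora [ 89.8 196.2] [ 88 172   5  47 154] [518. 386. 183.]
top grn [420.2 103.1] [ 388   68   66   67 2206] [ 822. -625.   28.]
top grn [395.  107.2] [392 103   6  11  29] [ 810. -542.   28.]
top grn [345.6 174.8] [345 169   2  14  25] [ 589. -372.   28.]
top grn [373.8 195. ] [352 168  31  60 254] [ 523. -459.   28.]
top grn [346.5 196.9] [346 190   2  14  24] [ 519. -372.   28.]
top grn [347.5 218.5] [347 213   2  12  20] [ 450. -373.   28.]
side red [282. 166.] [275 160  15  13 146] [ 493. -270.   62.]
side red [298.5 178.5] [291 173  16  13 153] [ 424. -217.   62.]
side ora [223.2 170.8] [220 165   7  14  36] [662. -89. 183.]
side ora [199.1 176.4] [196 171   6  14  34] [733. -49. 183.]
side ora [232.5 285.9] [208 283  50   7  52] [528. 329. 183.]
side ora [231.7 288.8] [207 285  50   9 112] [528. 338. 183.]
side grn [216.4 103.2] [ 189   81   56   46 1697] [ 848. -644.   28.]
side grn [282.3 147.4] [ 257  134   51   28 1106] [ 514. -410.   28.]
```

View pics/topz.png

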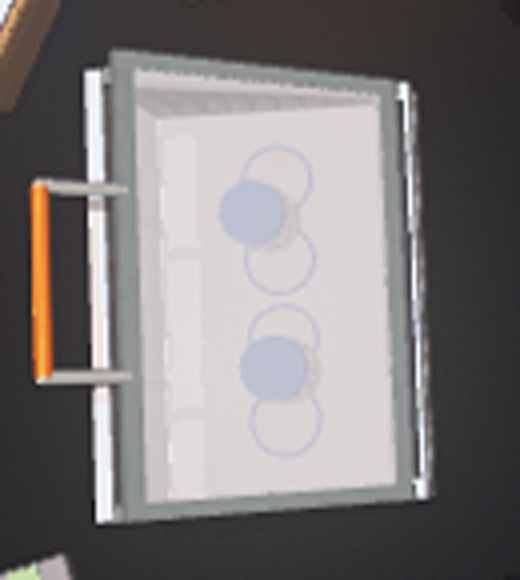

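View pics/sidez.png

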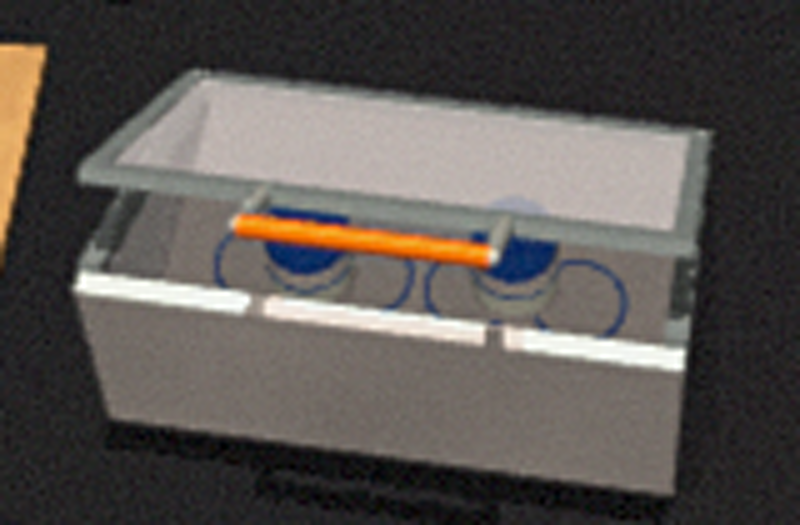

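```bash
python3 - <<'E'
from h import *
T,S=cam("top"),cam("side")
ax=[]
for a,b in(((90.2,171.0),(207.0,284.6)),((91.2,219.6),(258.8,291.4))):
    x,r=tri([ray(T,a),ray(S,b)]);print("bar end",x.round(1),np.round(r,1));ax.append(x)
print("len",np.linalg.norm(ax[0]-ax[1]))
top=[(149.3,169.8),(150,190),(151,209.8),(151.8,230.3)]
sp=np.array([onz(T,u,12) for u in top]);print("spots top",sp.round(1), np.linalg.norm(np.diff(sp,axis=0),axis=1))
# side rings: zoom offsets 160,240 /5
d=sp[0]-sp[3];d/=np.linalg.norm(d);c=sp.mean(0)
yax=d;  # along +x world
print("row dir",d, np.degrees(np.arctan2(d[1],d[0])))
xc=np.array([-d[1],d[0],0]); xc=xc*np.sign(xc[1])
h=c-105*xc; h[2]=46;print("hinge",h,"xc",xc)
m=(ax[0]+ax[1])/2; v=m-h;print("handle",m.round(1),"in frame",v@xc,v@d,v[2],"angle",np.arctan2(v[2],v@xc),np.hypot(v[2],v@xc))
for nm,C in(("top",T),("side",S)):
  print(nm,[proj(C,s).round(1).tolist() for s in sp], proj(C,h).round(1))
b=[(80+252/4,125+212/4),(80+274/4,125+368/4)]
print("blue",[onz(T,u,74).round(0) for u in b])
E
```

```text
bar end [582.  367.5 233.3] [0.5 0.5]
bar end [449.4 361.3 232.7] [0.4 0.4]
len 132.8156077699149
spots top [[618.2 261.2  12. ]
 [552.1 258.1  12. ]
 [488.  254.2  12. ]
 [422.3 250.9  12. ]] [66.17729108 64.25236376 65.76721369]
row dir [ 9.98629136e-01  5.23435591e-02 -1.15893099e-15] 3.000436206888871
hinge [525.64564396 151.23372296  46.        ] xc [-0.05234356  0.99862914  0.        ]
handle [515.7 364.4 233. ] in frame 213.37387320265518 1.2236431032586894 187.02257740159112 angle 0.7196799265163354 283.7355357078787
top [[149.3, 169.8], [150.0, 190.0], [151.0, 209.8], [151.8, 230.3]] [181.3 196.7]
side [[212.3, 291.7], [233.5, 294.5], [254.5, 296.9], [276.1, 299.7]] [249.2 260.5]
blue [array([583., 265.,  74.]), array([462., 247.,  74.])]
```

Two-view fit: the cabinet is turned 3°, the hinge is at (525.6,151.2,46), and the handle is at (515.7,364.4,233). The radius comes out at 284 mm against the given 285, and the bar at 133 mm against 130. The door stands 0.22 rad ajar. Next I'll work out the move to the handle.

```bash
cat >> h.py <<'E'
ANG=np.radians(3.0); YC=np.array([np.cos(ANG),np.sin(ANG),0]); XC=np.array([-np.sin(ANG),np.cos(ANG),0]); H=np.array([525.6,151.2,46.])
def go(target,jaw=None,st=None):
    """print slide/spin needed from the present pose to TCP target; jaw = world direction of tool y (either sign)"""
    st=st or telemetry.state(); M=R.from_quat(st["eef_rot"]).as_matrix(); d=np.asarray(target,float)-st["ee_pos"]
    sp=0
    if jaw is not None:
        c=M.T@np.asarray(jaw,float); sp=np.arctan2(c[2],c[1]); alt=sp-np.pi*np.sign(sp); 
        if abs(alt)<abs(sp): sp=alt
    print("TCP",st["ee_pos"].round(1),"dworld",d.round(1),"slide(now)",(M.T@d).round(1),"spin",round(sp,3),"slide(after spin)",(R.from_euler('x',-sp).as_matrix()@M.T@d).round(1),"q6",st["q"][5].round(2),"t",st["clock"].round(1),"F",st["contact_force"].round(1),"w",round(st["grip_width"],1))
    print("tool y",M[:,1].round(3),"tool z",M[:,2].round(3))
E
python3 - <<'E'
from h import *
st=telemetry.state()
M=R.from_quat(st["eef_rot"]).as_matrix();print(M.round(3))
m=H+284.5*(np.cos(.72)*XC+np.sin(.72)*np.array([0,0,1]));print(m)
go([m[0],m[1],300],XC)
E
```

```text
[[-0.     0.326 -0.945]
 [ 0.001 -0.945 -0.326]
 [-1.    -0.001 -0.   ]]
[514.40592879 364.79560287 233.59493918]Traceback (most recent call last):
  File "<stdin>", line 5, in <module>
  File "h.py", line 38, in go
    print("TCP",st["ee_pos"].round(1),"dworld",d.round(1),"slide(now)",(M.T@d).round(1),"spin",round(sp,3),"slide(after spin)",(R.from_euler('x',-sp).as_matrix()@M.T@d).round(1),"q6",st["q"][5].round(2),"t",st["clock"].round(1),"F",st["contact_force"].round(1),"w",round(st["grip_width"],1))
                                                                                                                                                                                                               ^^^^^^^^^^^^^^^^^
AttributeError: 'float' object has no attribute 'round'
```

```bash
sed -i 's/st\["clock"\].round(1)/round(float(st["clock"]),1)/' h.py; python3 - <<'E'
from h import *
go([514.4,364.8,300],XC)
E
```

```text
TCP [ 187.3 -543.2  199.9] dworld [327.1 908.  100.1] slide(now) [ -98.9 -752.  -605.1] spin 0.279 slide(after spin) [ -98.9 -889.7 -374.2] q6 -0.21 t 0.1 F [ 0.9 -0.3  0.9] w 88.1
tool y [ 0.326 -0.945 -0.001] tool z [-0.945 -0.326 -0.   ]
```

```bash
python3 -m jog '[{"slide":[-50,0,0],"spin":0.14},{"slide":[-49,0,0],"spin":0.139},{"slide":[0,-44,-25],"spin":0},{"slide":[0,-44,-25],"spin":0},{"slide":[0,-44,-25],"spin":0},{"slide":[0,-44,-25],"spin":0},{"slide":[0,-44,-25],"spin":0},{"slide":[0,-44,-25],"spin":0},{"slide":[0,-44,-25],"spin":0},{"slide":[0,-44,-25],"spin":0}]' 1
python3 - <<'E'
from h import *
go([514.4,364.8,300],XC)
E
```

```text
clock: 1.4
ee_pos: [368.8, -180.0, 299.6]
eef_rot: [0.707, 0.018, -0.707, 0.019]
contact_force: [1.0, 0.1, 0.9]
grip_width: 88.1
TCP [ 368.8 -180.   299.6] dworld [1.456e+02 5.448e+02 4.000e-01] slide(now) [-5.000e-01 -5.364e+02 -1.739e+02] spin 0.0 slide(after spin) [-5.000e-01 -5.364e+02 -1.739e+02] q6 0.77 t 1.4 F [1.  0.1 0.9] w 88.1
tool y [ 0.052 -0.999  0.   ] tool z [-0.999 -0.052 -0.   ]
```

```bash
python3 -m jog '[{"slide":[0,-53,-17],"spin":0},{"slide":[0,-53,-17],"spin":0},{"slide":[0,-53,-17],"spin":0},{"slide":[0,-53,-17],"spin":0},{"slide":[0,-53,-17],"spin":0},{"slide":[0,-53,-17],"spin":0},{"slide":[0,-53,-17],"spin":0},{"slide":[0,-53,-17],"spin":0},{"slide":[0,-53,-17],"spin":0},{"slide":[0,0,0],"spin":0}]' 0.4
python3 - <<'E'
from h import *
go([514.4,364.8,214.6],XC)
cv2.imwrite("pics/w1.png",capture("wrist"));cv2.imwrite("pics/t1.png",capture("top"));cv2.imwrite("pics/s1.png",capture("side"))
for n in("top","side"):
    im=cv2.imread(f"pics/{n[0]}1.png");print([(c.round(1),onz(cam(n),c,62).round(0)) for c,s in blobs(im,*RED)[0]])
C=cam("wrist");print(proj(C,[514.4,364.8,233.6]))
E
```

```text
clock: 2.65
ee_pos: [495.6, 305.8, 298.1]
eef_rot: [-0.706, -0.02, 0.708, -0.02]
contact_force: [-0.3, -0.5, -0.3]
grip_width: 35.1
TCP [495.6 305.8 298.1] dworld [ 18.8  59.  -83.5] slide(now) [ 83.5 -57.8 -22.3] spin 0.005 slide(after spin) [ 83.5 -57.9 -22.1] q6 1.86 t 2.6 F [-0.3 -0.5 -0.3] w 35.1
tool y [ 0.057 -0.998 -0.   ] tool z [-0.998 -0.057  0.002]
[(array([318. , 204.4]), array([ 494., -275.,   62.])), (array([301.6, 227. ]), array([ 424., -223.,   62.]))]
[(array([299.3, 181.8]), array([ 419., -201.,   62.]))]
[177.90680075 166.45052389]
```

View pics/w1.png

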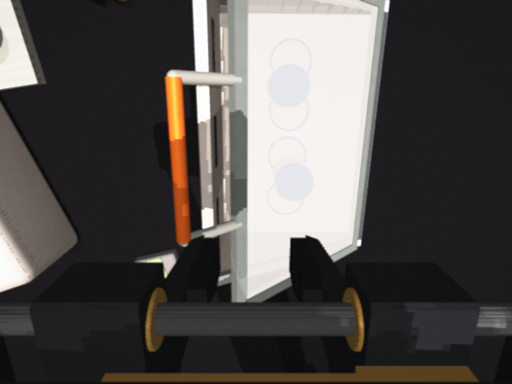

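View pics/s1.png

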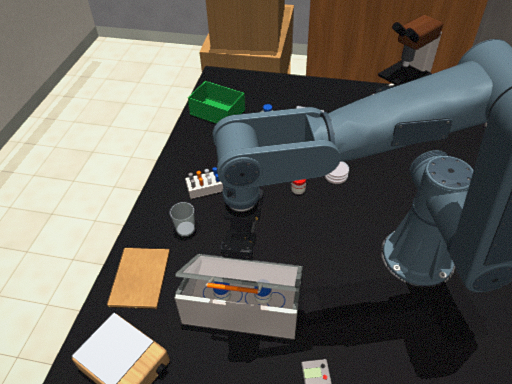

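View pics/t1.png

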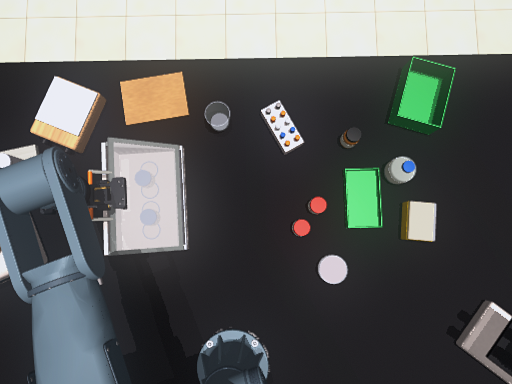

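The wrist view shows the bar running from (172,74) to (184,242), as predicted across the bar. The top view shows only two red jars. I'll move over the bar and then down.

```bash
python3 -m jog '[{"slide":[0,-30,-11],"spin":0.005},{"slide":[0,-28,-11],"spin":0},{"slide":[0,0,0],"spin":0},{"slide":[22,0,0],"spin":0},{"slide":[22,0,0],"spin":0},{"slide":[20,0,0],"spin":0},{"slide":[20,0,0],"spin":0},{"slide":[0,0,0],"spin":0},{"slide":[0,0,0],"spin":0}]' 
python3 - <<'E'
from h import *
go([514.4,364.8,214.6],XC)
cv2.imwrite("pics/w2.png",capture("wrist"))
E
```

```text
clock: 3.92
ee_pos: [515.5, 361.9, 216.3]
eef_rot: [0.707, 0.017, -0.707, 0.017]
contact_force: [-0.9, 0.9, -0.1]
grip_width: 35.2
TCP [515.5 361.9 216.3] dworld [-1.1  2.9 -1.7] slide(now) [ 1.7 -2.9  1. ] spin -0.005 slide(after spin) [ 1.7 -2.9  1. ] q6 1.95 t 3.9 F [-0.9  0.9 -0.1] w 35.2
tool y [ 0.048 -0.999 -0.   ] tool z [-0.999 -0.048 -0.001]
```

View pics/w2.png

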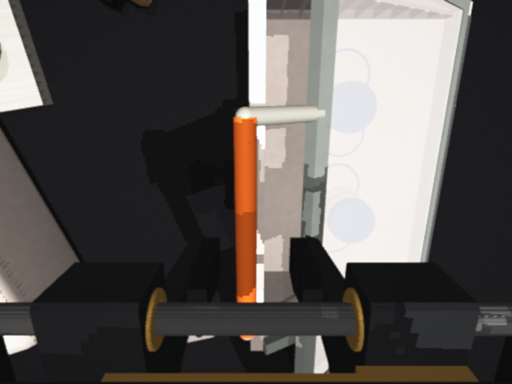

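The bar lies between the fingers at about column 246, roughly 3 mm off centre. I'll correct that and grip.

```bash
python3 -m jog '[{"slide":[2,-3,0],"spin":-0.005},{"slide":[0,0,0],"spin":0}]'
python3 -m jog '[{"slide":[0,0,0],"spin":0},{"slide":[0,0,0],"spin":0},{"slide":[0,0,0],"spin":0},{"slide":[0,0,0],"spin":0}]' 0
python3 - <<'E'
from h import *
go([514.4,364.8,214.6],XC)
st=telemetry.state();g=st["ee_pos"]+[0,0,19]-H; a=np.arctan2(g[2],g@XC);print("angle",a,np.hypot(g[2],g@XC))
r=285;th=np.linspace(a,np.pi,31)
u=np.c_[r*np.cos(th),r*np.sin(th)];d=np.diff(u,axis=0)
for i,x in enumerate(d): print(i,round(th[i+1],2),"slide",[round(-x[1],1),round(-x[0],1),0])
E
```

```text
clock: 4.22
ee_pos: [515.0, 365.2, 213.9]
eef_rot: [0.707, 0.019, -0.707, 0.019]
contact_force: [0.1, 0.1, -0.7]
grip_width: 35.2
clock: 4.72
ee_pos: [515.0, 364.8, 213.6]
eef_rot: [-0.707, -0.019, 0.707, -0.019]
contact_force: [-0.6, -0.2, 0.6]
grip_width: 0.6
TCP [515.  364.8 213.6] dworld [-0.6 -0.   1. ] slide(now) [-1.  -0.   0.6] spin 0.0 slide(after spin) [-1.  -0.   0.6] q6 1.95 t 4.7 F [-0.6 -0.2  0.6] w 0.6
tool y [ 0.053 -0.999  0.   ] tool z [-0.999 -0.053  0.   ]
angle 0.7174155552262876 283.85721663897027
0 0.8 slide [np.float64(-16.7), np.float64(15.8), 0]
1 0.88 slide [np.float64(-15.4), np.float64(17.1), 0]
2 0.96 slide [np.float64(-14.0), np.float64(18.3), 0]
3 1.04 slide [np.float64(-12.4), np.float64(19.4), 0]
4 1.12 slide [np.float64(-10.8), np.float64(20.3), 0]
5 1.2 slide [np.float64(-9.2), np.float64(21.1), 0]
6 1.28 slide [np.float64(-7.4), np.float64(21.8), 0]
7 1.36 slide [np.float64(-5.6), np.float64(22.3), 0]
8 1.44 slide [np.float64(-3.8), np.float64(22.7), 0]
9 1.53 slide [np.float64(-2.0), np.float64(22.9), 0]
10 1.61 slide [np.float64(-0.1), np.float6
[... 324 characters left out ...]
4), 0]
17 2.17 slide [np.float64(12.2), np.float64(19.5), 0]
18 2.25 slide [np.float64(13.8), np.float64(18.4), 0]
19 2.33 slide [np.float64(15.2), np.float64(17.3), 0]
20 2.41 slide [np.float64(16.6), np.float64(16.0), 0]
21 2.5 slide [np.float64(17.8), np.float64(14.6), 0]
22 2.58 slide [np.float64(18.9), np.float64(13.1), 0]
23 2.66 slide [np.float64(19.9), np.float64(11.5), 0]
24 2.74 slide [np.float64(20.8), np.float64(9.9), 0]
25 2.82 slide [np.float64(21.5), np.float64(8.2), 0]
26 2.9 slide [np.float64(22.1), np.float64(6.4), 0]
27 2.98 slide [np.float64(22.6), np.float64(4.6), 0]
28 3.06 slide [np.float64(22.9), np.float64(2.8), 0]
29 3.14 slide [np.float64(23.0), np.float64(0.9), 0]
```

The fingers shut to 0.6 mm, so the bar isn't between them. I'll look.

```bash
python3 - <<'E'
from h import *
w=capture("wrist");cv2.imwrite("pics/w3.png",w);s=capture("side");t=capture("top")
cv2.imwrite("pics/s3.png",np.hstack([cv2.resize(s[200:350,160:320],None,fx=2.5,fy=2.5),cv2.resize(t[125:275,60:220],None,fx=2.5,fy=2.5)]))
E
```

```text
(no output)
```

View pics/w3.png

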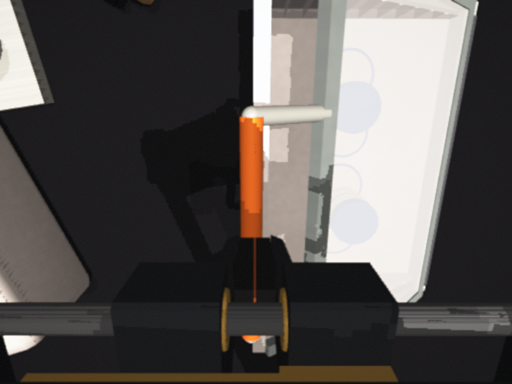

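View pics/s3.png

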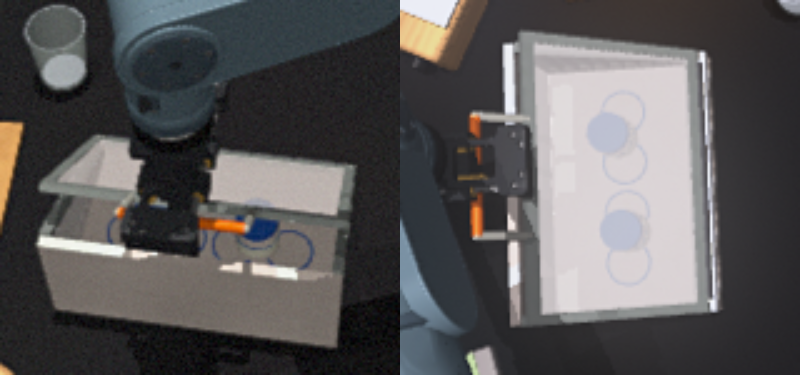

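The bar shows through the slit between the shut fingers, so it sits below the tips. I'll re-measure its height with the wrist view.

```bash
python3 - <<'E'
from h import *
C=cam("wrist");T=cam("top");S=cam("side")
for z in(180,190,200,210,220,233):
    a=onz(C,(252,117),z);b=onz(C,(252,340),z);print(z,a.round(1),b.round(1),np.linalg.norm(a-b))
print("wrist+top far end",tri([ray(C,(252,117)),ray(T,(90.2,171))]))
print("wrist+side",tri([ray(C,(252,117)),ray(S,(207,284.6))]))
print("near",tri([ray(C,(252,340)),ray(T,(91.2,219.6))]))
print(C[1],telemetry.state()["ee_pos"],"TCP proj",proj(C,telemetry.state()["ee_pos"]))
E
```

```text
180 [577.2 370.3 180. ] [396.9 361.2 180. ] 180.50289278916736
190 [577.8 370.2 190. ] [405.8 361.6 190. ] 172.2072856565348
200 [578.4 370.2 200. ] [414.7 361.9 200. ] 163.91167852390242
210 [579.  370.1 210. ] [423.6 362.3 210. ] 155.61607139126994
220 [579.7 370.1 220. ] [432.5 362.7 220. ] 147.32046425863743
233 [580.5 370.  233. ] [444.1 363.1 233. ] 136.5361749862153
wrist+top far end (array([581.23423041, 369.45916536, 229.49229695]), [1.128675368011187, 1.1286753680113393])
wrist+side (array([581.01390073, 370.10504087, 238.14960579]), [0.24545429376680825, 0.2454542937669136])
near (array([448.84431699, 361.64621498, 236.87089912]), [1.9144998273244218, 1.914499827324445])
[590.79059469 369.19913307 397.58852596] [514.99349712 364.84923465 213.6299159 ] TCP proj [255.24529737 223.59433747]
```

```bash
python3 - <<'E'
from h import *
S,T=cam("side"),cam("top")
p=np.array([495.6,305.8,298.1])
for dz in(0,20,45,90):print(dz,proj(S,p+[0,0,dz]).round(1),proj(T,p+[0,0,dz]).round(1))
im=cv2.imread("pics/s1.png")[190:290,190:290];cv2.imwrite("pics/z.png",cv2.resize(np.clip(im.astype(float)*2.5,0,255).astype(np.uint8),None,fx=6,fy=6,interpolation=cv2.INTER_CUBIC))
im=cv2.imread("pics/w2.png")[200:384,120:380];cv2.imwrite("pics/zw.png",cv2.resize(np.clip(im.astype(float)*2.5,0,255).astype(np.uint8),None,fx=3,fy=3,interpolation=cv2.INTER_CUBIC))
E
```

```text
0 [244.6 255.5] [103.7 200.2]
20 [244.3 250.8] [100.9 199.5]
45 [243.9 244.8] [ 97.2 198.6]
90 [243.1 233.4] [ 90.1 196.9]
```

View pics/z.png

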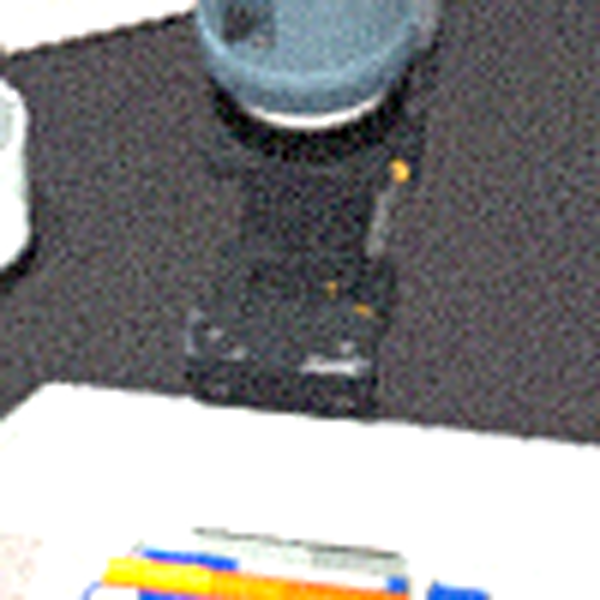

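View pics/zw.png

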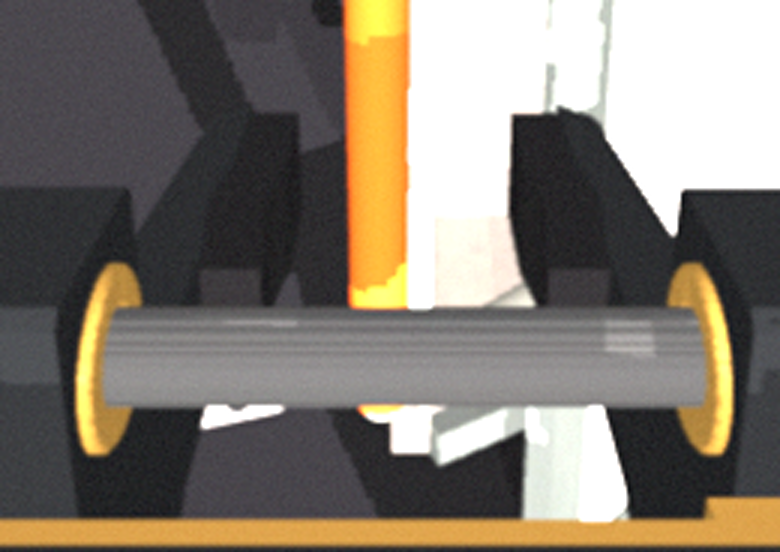

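```bash
python3 -m jog '[{"slide":[0,0,0],"spin":0},{"slide":[0,0,0],"spin":0},{"slide":[0,0,0],"spin":0},{"slide":[6,0,0],"spin":0},{"slide":[6,0,0],"spin":0},{"slide":[6,0,0],"spin":0},{"slide":[0,0,0],"spin":0}]' 0.4
python3 - <<'E'
from h import *
go([514.4,364.8,214.6],XC)
im=capture("wrist");cv2.imwrite("pics/w4.png",im)
im=im[90:384,120:380];cv2.imwrite("pics/zw4.png",cv2.resize(np.clip(im.astype(float)*2.5,0,255).astype(np.uint8),None,fx=2,fy=2,interpolation=cv2.INTER_CUBIC))
E
```

```text
clock: 5.75
ee_pos: [514.5, 364.6, 194.6]
eef_rot: [-0.706, -0.018, 0.707, -0.019]
contact_force: [-0.5, 0.0, 0.1]
grip_width: 35.3
TCP [514.5 364.6 194.6] dworld [-0.1  0.2 20. ] slide(now) [-20.   -0.2   0.1] spin 0.0 slide(after spin) [-20.   -0.2   0.1] q6 1.95 t 5.8 F [-0.5  0.   0.1] w 35.3
tool y [ 0.053 -0.999  0.001] tool z [-0.999 -0.053  0.002]
```

View pics/zw4.png

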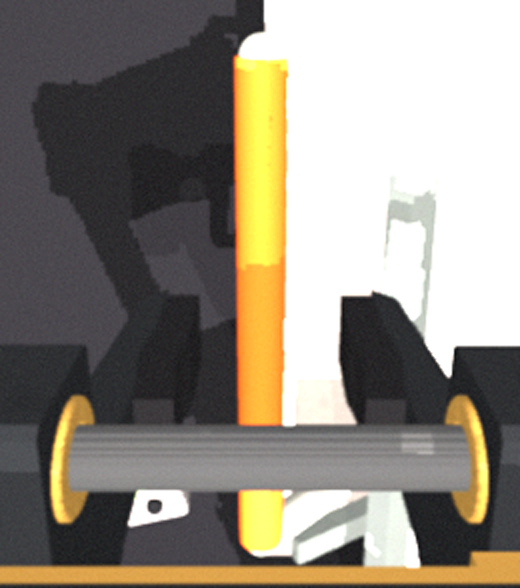

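```bash
python3 -m jog '[{"slide":[5,0,0],"spin":0},{"slide":[5,0,0],"spin":0},{"slide":[0,0,0],"spin":0}]'
python3 -m jog '[{"slide":[0,0,0],"spin":0},{"slide":[0,0,0],"spin":0},{"slide":[0,0,0],"spin":0}]' 0
python3 - <<'E'
from h import *
go([514.4,364.8,214.6],XC)
im=capture("wrist");cv2.imwrite("pics/w5.png",im)
E
```

```text
clock: 6.18
ee_pos: [514.6, 364.7, 184.9]
eef_rot: [-0.706, -0.019, 0.707, -0.019]
contact_force: [0.1, 1.2, -0.7]
grip_width: 35.7
clock: 6.55
ee_pos: [515.1, 366.3, 186.3]
eef_rot: [0.707, 0.02, -0.706, 0.018]
contact_force: [-0.4, 5.8, 1.2]
grip_width: 11.2
TCP [515.1 366.3 186.3] dworld [-0.7 -1.5 28.3] slide(now) [-28.3   1.4   0.7] spin 0.001 slide(after spin) [-28.3   1.4   0.7] q6 1.95 t 6.5 F [-0.4  5.8  1.2] w 11.2
tool y [ 0.053 -0.999 -0.003] tool z [-0.999 -0.053 -0.001]
```

View pics/w5.png

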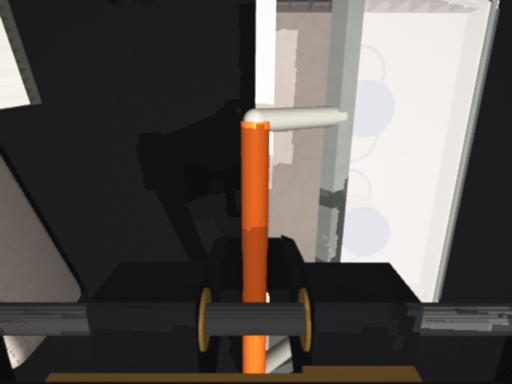

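The bar is gripped (11.2 mm opening, force only 6 N). It sits about 47 mm behind the reported TCP rather than 19 mm, so the tips look shorter than nominal. I'll check that on a jar later. Now I'll follow the door arc with relative moves.

```bash
python3 -m jog '[{"slide":[-16.7,15.8,0],"spin":0},{"slide":[-15.4,17.1,0],"spin":0},{"slide":[-14,18.3,0],"spin":0},{"slide":[-12.4,19.4,0],"spin":0},{"slide":[-10.8,20.3,0],"spin":0},{"slide":[-9.2,21.1,0],"spin":0},{"slide":[-7.4,21.8,0],"spin":0},{"slide":[-5.6,22.3,0],"spin":0},{"slide":[0,0,0],"spin":0}]'
python3 - <<'E'
from h import *
c=H+[0,0,-47]
st=telemetry.state();g=st["ee_pos"]-c; print("angle",np.arctan2(g[2],g@XC),np.hypot(g[2],g@XC),st["contact_force"],st["grip_width"])
E
```

```text
clock: 7.72
ee_pos: [522.8, 207.9, 278.9]
eef_rot: [-0.707, -0.018, 0.707, -0.018]
contact_force: [-5.5, -0.1, 8.1]
grip_width: 10.8
angle 1.3705677805140153 285.5574520544073 [-5.47550004 -0.13816598  8.08464394] 10.776962391256005
```

```bash
python3 -m jog '[{"slide":[-3.8,22.7,0],"spin":0},{"slide":[-2,22.9,0],"spin":0},{"slide":[-0.1,23,0],"spin":0},{"slide":[1.7,23,0],"spin":0},{"slide":[3.6,22.7,0],"spin":0},{"slide":[5.4,22.4,0],"spin":0},{"slide":[7.2,21.9,0],"spin":0},{"slide":[8.9,21.2,0],"spin":0},{"slide":[10.6,20.4,0],"spin":0},{"slide":[0,0,0],"spin":0}]'
python3 - <<'E'
from h import *
c=H+[0,0,-47]
st=telemetry.state();g=st["ee_pos"]-c; print("angle",np.arctan2(g[2],g@XC),np.hypot(g[2],g@XC),st["contact_force"],st["grip_width"])
E
```

```text
clock: 8.98
ee_pos: [532.5, 7.6, 244.5]
eef_rot: [-0.706, -0.018, 0.708, -0.018]
contact_force: [-4.0, -2.1, -1.4]
grip_width: 11.0
angle 2.100443127885224 284.4609819598808 [-3.96359609 -2.14416248 -1.39263172] 10.973468441926373
```

```bash
python3 -m jog '[{"slide":[12.2,19.5,0],"spin":0},{"slide":[13.8,18.4,0],"spin":0},{"slide":[15.2,17.3,0],"spin":0},{"slide":[16.6,16,0],"spin":0},{"slide":[17.8,14.6,0],"spin":0},{"slide":[18.9,13.1,0],"spin":0},{"slide":[19.9,11.5,0],"spin":0},{"slide":[20.8,9.9,0],"spin":0},{"slide":[0,0,0],"spin":0}]'
python3 - <<'E'
from h import *
c=H+[0,0,-47]
st=telemetry.state();g=st["ee_pos"]-c; print("angle",np.arctan2(g[2],g@XC),np.hypot(g[2],g@XC),st["contact_force"],st["grip_width"])
cv2.imwrite("pics/s6.png",capture("side"))
E
```

```text
clock: 10.1
ee_pos: [538.7, -109.9, 108.6]
eef_rot: [-0.705, -0.019, 0.708, -0.018]
contact_force: [-3.6, 3.3, -4.8]
grip_width: 11.3
angle 2.7445157791725645 283.46888389364176 [-3.58173851  3.26522765 -4.82734416] 11.258688021865693
```

View pics/s6.png

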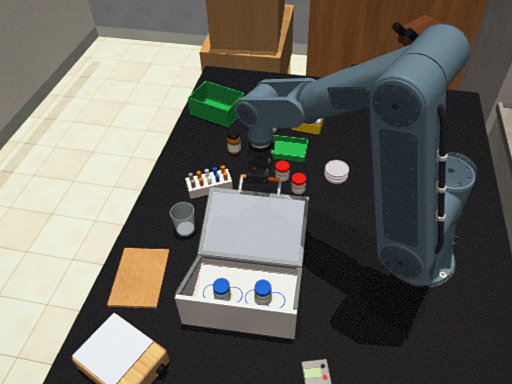

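The side view shows the door coming down nearly level, with the red jars beyond it still clear.

```bash
python3 -m jog '[{"slide":[21.5,8.2,0],"spin":0},{"slide":[22.1,6.4,0],"spin":0},{"slide":[22.6,4.6,0],"spin":0},{"slide":[0,0,0],"spin":0}]'
python3 -m jog '[{"slide":[11,1.4,0],"spin":0},{"slide":[11,1.4,0],"spin":0},{"slide":[0,0,0],"spin":0}]'
python3 - <<'E'
from h import *
c=H+[0,0,-47]
st=telemetry.state();g=st["ee_pos"]-c; print("angle",np.arctan2(g[2],g@XC),np.hypot(g[2],g@XC),st["contact_force"],st["grip_width"])
E
```

```text
clock: 10.65
ee_pos: [539.5, -127.7, 42.8]
eef_rot: [-0.705, -0.02, 0.708, -0.017]
contact_force: [-4.9, 6.5, -4.6]
grip_width: 10.7
clock: 11.02
ee_pos: [539.5, -129.8, 21.4]
eef_rot: [-0.705, -0.021, 0.708, -0.017]
contact_force: [-5.5, 9.3, -3.4]
grip_width: 10.9
angle 3.062142430693475 282.2081135288646 [-5.46716635  9.31794669 -3.35432341] 10.852493681678407
```

```bash
python3 -m jog '[{"slide":[7,-1,0],"spin":0},{"slide":[7,-1,0],"spin":0},{"slide":[0,0,0],"spin":0}]'
python3 -m jog '[{"slide":[0,0,0],"spin":0},{"slide":[0,0,0],"spin":0},{"slide":[0,0,0],"spin":0}]' 0.5
python3 -m jog '[{"slide":[-30,0,0],"spin":0},{"slide":[-50,0,0],"spin":0},{"slide":[-50,0,0],"spin":0},{"slide":[-50,0,0],"spin":0},{"slide":[0,0,0],"spin":0}]' 
python3 - <<'E'
from h import *
cv2.imwrite("pics/s7.png",capture("side"));cv2.imwrite("pics/t7.png",capture("top"))
cv2.imwrite("pics/w7.png",capture("wrist"))
E
```

```text
clock: 11.4
ee_pos: [539.8, -130.3, 8.3]
eef_rot: [-0.706, -0.019, 0.708, -0.019]
contact_force: [-6.9, -0.3, -2.5]
grip_width: 11.0
clock: 11.78
ee_pos: [542.4, -131.4, 9.3]
eef_rot: [0.708, 0.018, -0.706, 0.019]
contact_force: [0.7, 1.0, 0.2]
grip_width: 38.5
clock: 12.4
ee_pos: [544.5, -132.4, 193.8]
eef_rot: [0.71, 0.017, -0.704, 0.02]
contact_force: [0.9, -0.1, -0.8]
grip_width: 43.9
```

View pics/s7.png

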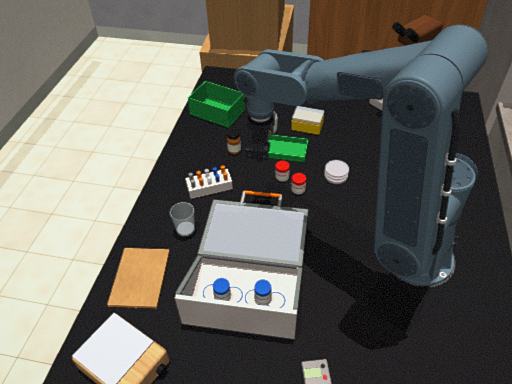

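View pics/t7.png

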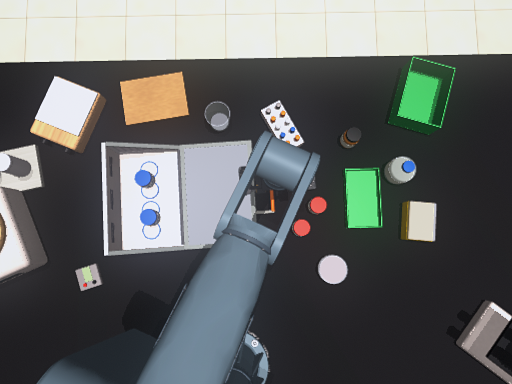

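View pics/w7.png

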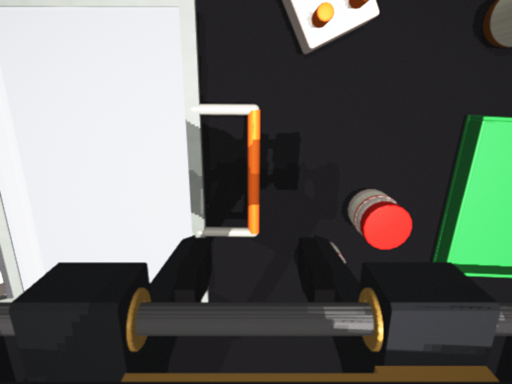

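The door is down and released. Next I'll locate the jars and tray, using two views for each.

```bash
python3 - <<'E'
from h import *
T,S=cam("top"),cam("side");t=cv2.imread("pics/t7.png");s=cv2.imread("pics/s7.png");w=cv2.imread("pics/w7.png")
def L(im,r,mn): return [(c,st) for c,st in blobs(im,*r,mn)[0]]
for nm,C,im in(("top",T,t),("side",S,s)):
    print(nm,"blue",[(c.round(1).tolist(),st[2:].tolist()) for c,st in L(im,((105,150,60),(125,255,255)),60)])
    print(nm,"red",[(c.round(1).tolist(),st[2:].tolist()) for c,st in L(im,RED,60)])
# tray outline top: green region contour
h=cv2.cvtColor(t,cv2.COLOR_BGR2HSV);m=cv2.inRange(h,np.array((50,120,40)),np.array((75,255,255)));m[:,:335]=0;m[:155]=0;m[240:]=0;m[:,390:]=0
cs,_=cv2.findContours(m,cv2.RETR_EXTERNAL,cv2.CHAIN_APPROX_NONE);c=max(cs,key=cv2.contourArea);r=cv2.minAreaRect(c);print(r);b=cv2.boxPoints(r)
P=[onz(T,x,28) for x in b];print(np.round(P,1)); print("centre",np.mean(P,0),[np.linalg.norm(P[i]-P[(i+1)%4]) for i in range(4)])
z=t[155:240,330:400];cv2.imwrite("pics/tray.png",cv2.resize(z,None,fx=7,fy=7,interpolation=cv2.INTER_CUBIC))
E
```

```text
top blue [([408.3, 166.0], [12, 11, 106]), ([142.6, 177.4], [16, 16, 188]), ([148.0, 216.6], [15, 16, 190])]
top red [([318.0, 204.4], [17, 18, 228]), ([301.6, 227.1], [18, 17, 228])]
side blue [([220.7, 285.9], [16, 17, 206]), ([262.4, 287.6], [16, 16, 209])]
side red [([281.9, 166.0], [15, 13, 145]), ([298.4, 178.5], [16, 13, 153])]
((362.5939025878906, 197.5188751220703), (60.60889434814453, 36.96004104614258), 87.33700561523438)
[[ 611.4 -363.8   28. ]
 [ 615.2 -482.4   28. ]
 [ 421.6 -481.8   28. ]
 [ 418.  -365.1   28. ]]
centre [ 516.54264981 -423.26412682   28.        ] [np.float64(118.67765739155885), np.float64(193.58685418658848), np.float64(116.79354801326792), np.float64(193.49601370115224)]
```

View pics/tray.png

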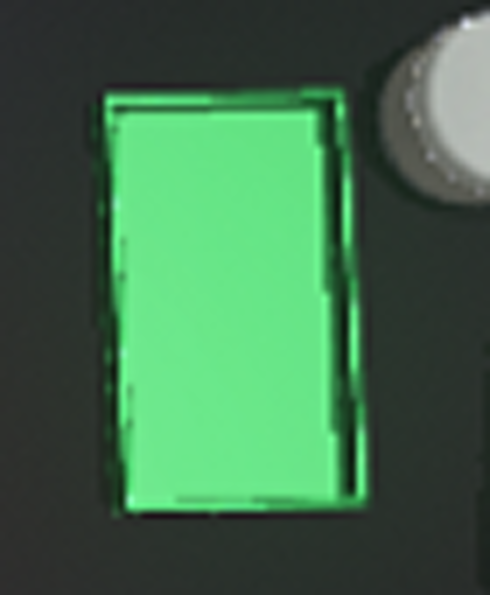

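```bash
python3 - <<'E'
from h import *
T,S=cam("top"),cam("side")
q=[(107,93),(345,90),(368,508),(126,512)]
P=np.array([onz(T,(330+(a-3)/7,155+(b-3)/7),28) for a,b in q]);c=P.mean(0)
print(P.round(1),"c",c.round(1),[round(np.linalg.norm(P[i]-P[(i+1)%4]),1) for i in range(4)])
d=(P[0]+P[1]-P[2]-P[3]);print("x axis deg",np.degrees(np.arctan2(d[1],d[0])))
print("center in side",proj(S,c-[0,0,24]))
for nm,a,b,z in(("blueA",(142.6,177.4),(220.7,285.9),74),("blueB",(148,216.6),(262.4,287.6),74),("red1",(318,204.4),(281.9,166),62),("red2",(301.6,227.1),(298.4,178.5),62)):
    x,r=tri([ray(T,a),ray(S,b)])
    tz=onz(T,a,z);f=tz-H
    print(nm,x.round(1),np.round(r,1),"top",tz.round(1),"side",onz(S,b,z-4).round(1),"cab xy",round(f@XC,1),round(f@YC,1))
E
```

```text
[[ 612.1 -370.6   28. ]
 [ 611.8 -479.7   28. ]
 [ 420.9 -480.8   28. ]
 [ 420.8 -371.6   28. ]] c [ 516.4 -425.7   28. ] [np.float64(109.1), np.float64(190.9), np.float64(109.2), np.float64(191.4)]
x axis deg 0.29963944579789015
center in side [282.39674956 149.15017762]
blueA [585.6 268.3  66.8] [0.1 0.1] top [584.7 266.4  74. ] side [584.7 270.1  70. ] cab xy 112.0 65.1
blueB [463.7 250.2  66.2] [0. 0.] top [463.2 248.2  74. ] side [463.2 252.4  70. ] cab xy 100.2 -57.2
red1 [ 494.1 -276.2   56.1] [0.1 0.1] top [ 493.6 -275.2   62. ] side [ 493.9 -274.2   58. ] cab xy -424.2 -54.3
red2 [ 424.6 -223.2   55.9] [0.1 0.1] top [ 424.3 -222.5   62. ] side [ 424.5 -221.1   58. ] cab xy -367.9 -120.7
```

```bash
python3 - <<'E'
from h import *
A=H+101*XC+65*YC
print(A); go([A[0],A[1],150],XC)
T=cam("top");print("reagent top",onz(T,(408.3,166),120),"tipbox", onz(T,(421,221),68),"amber",onz(T,(352,135),95))
E
```

```text
[585.22498818 255.46342017  46.        ]
TCP [ 540.7 -130.8  187.3] dworld [ 44.5 386.2 -37.3] slide(now) [  37.5 -383.3  -64.9] spin 0.001 slide(after spin) [  37.5 -383.3  -64.7] q6 1.07 t 12.6 F [ 0.2 -0.2 -0.3] w 44.0
tool y [ 0.053 -0.999 -0.001] tool z [-0.999 -0.053  0.001]
reagent top [ 600.14717209 -539.34912225  120.        ] tipbox [ 437.27680348 -588.37045197   68.        ] amber [ 703.27870788 -381.46115224   95.        ]
```

```bash
python3 -m jog '[{"slide":[0,-43,-8],"spin":0},{"slide":[0,-48,-8],"spin":0},{"slide":[0,-48,-8],"spin":0},{"slide":[0,-48,-8],"spin":0},{"slide":[5,-48,-8],"spin":0},{"slide":[6,-48,-8],"spin":0},{"slide":[10,-50,-8],"spin":0},{"slide":[16,-50,-9],"spin":0},{"slide":[0,0,0],"spin":0},{"slide":[0,0,0],"spin":0}]' 1
python3 - <<'E'
from h import *
A=H+101*XC+65*YC
cv2.imwrite("pics/w8.png",capture("wrist"))
go([A[0],A[1],30],XC)
b=[(c.round(1),s[2:]) for c,s in blobs(cv2.imread("pics/w8.png"),(105,150,60),(125,255,255),60)[0]];print(b)
for c,s in b: print(onz(cam("wrist"),c,74))
E
```

```text
clock: 13.8
ee_pos: [584.9, 254.4, 149.3]
eef_rot: [-0.706, -0.018, 0.708, -0.019]
contact_force: [0.4, -0.0, -0.1]
grip_width: 88.5
TCP [585.4 253.9 150.2] dworld [  -0.2    1.6 -120.2] slide(now) [ 1.202e+02 -1.700e+00 -1.000e-01] spin -0.0 slide(after spin) [ 1.202e+02 -1.700e+00 -1.000e-01] q6 1.74 t 13.8 F [ 0.4  0.6 -0.1] w 88.4
tool y [ 0.052 -0.999  0.001] tool z [-0.999 -0.052  0.002]
[(array([248.1, 127.6]), array([ 56,  51, 194], dtype=int32)), (array([237.9, 187.4]), array([  65,   67, 2640], dtype=int32)), (array([249.8, 241.9]), array([49, 31, 99], dtype=int32)), (array([249.9, 295.8]), array([ 48,  16, 543], dtype=int32))]
[636.38423593 262.12639847  74.        ]
[586.1498592  268.46091136  74.        ]
[535.99234338 255.96575387  74.        ]
[479.97869909 253.19433354  74.        ]
```

View pics/w8.png

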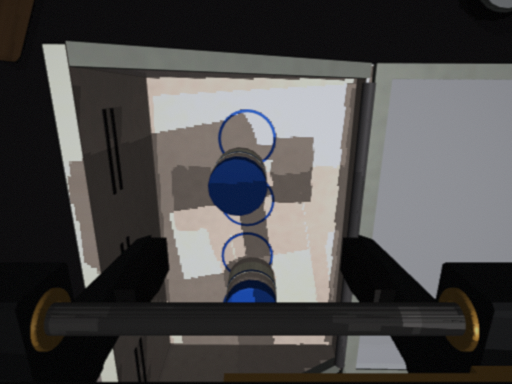

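The wrist fix for blue A is (586,268), within 2 mm of the top and side views. Descending to grip it.

```bash
python3 -m jog '[{"slide":[30,-4,0],"spin":0},{"slide":[30,0,0],"spin":0},{"slide":[20,0,0],"spin":0},{"slide":[15,0,0],"spin":0},{"slide":[15,0,0],"spin":0},{"slide":[15,0,0],"spin":0},{"slide":[0,0,0],"spin":0},{"slide":[0,0,0],"spin":0}]'
python3 - <<'E'
from h import *
cv2.imwrite("pics/w9.png",capture("wrist"))
E
```

```text
clock: 14.85
ee_pos: [586.1, 259.0, 26.6]
eef_rot: [0.707, 0.019, -0.707, 0.019]
contact_force: [-0.0, 0.2, 0.2]
grip_width: 88.4
```

View pics/w9.png

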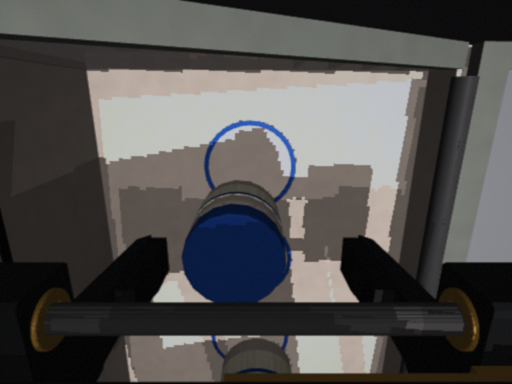

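The cap looks as large as the fingertips' depth implies (about 2.05 px/mm), so the true tips are near cap height, about 40 mm above the reported TCP. I'll go lower in small steps and watch the force.

```bash
python3 -m jog '[{"slide":[5,0,0],"spin":0},{"slide":[5,0,0],"spin":0},{"slide":[0,0,0],"spin":0}]'
python3 -m jog '[{"slide":[5,0,0],"spin":0},{"slide":[5,0,0],"spin":0},{"slide":[0,0,0],"spin":0}]'
python3 - <<'E'
from h import *
cv2.imwrite("pics/w10.png",capture("wrist"))
E
```

```text
clock: 15.28
ee_pos: [585.1, 258.7, 15.6]
eef_rot: [-0.706, -0.019, 0.707, -0.019]
contact_force: [-0.0, 0.4, -0.1]
grip_width: 88.1
clock: 15.65
ee_pos: [585.1, 258.7, 5.5]
eef_rot: [-0.706, -0.019, 0.707, -0.019]
contact_force: [-0.0, -0.6, -0.1]
grip_width: 88.1
```

View pics/w10.png

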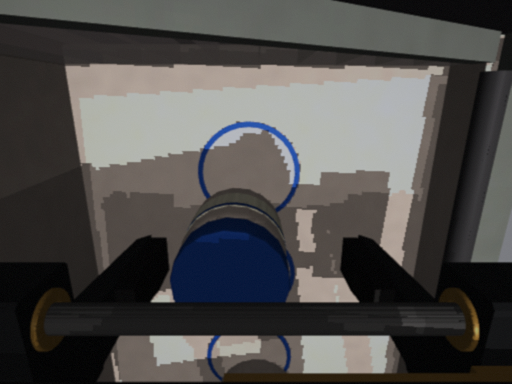

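```bash
python3 -m jog '[{"slide":[5,0,0],"spin":0},{"slide":[0,0,0],"spin":0}]'
python3 -m jog '[{"slide":[0,0,0],"spin":0},{"slide":[0,0,0],"spin":0},{"slide":[0,0,0],"spin":0},{"slide":[0,0,0],"spin":0}]' 0
python3 - <<'E'
from h import *
cv2.imwrite("pics/w11.png",capture("wrist"));cv2.imwrite("pics/s11.png",capture("side")[190:340,150:350].repeat(4,0).repeat(4,1))
E
```

```text
clock: 15.95
ee_pos: [585.3, 258.8, 0.7]
eef_rot: [-0.707, -0.019, 0.707, -0.019]
contact_force: [-0.8, 0.0, 0.6]
grip_width: 88.2
clock: 16.45
ee_pos: [585.7, 259.0, 1.4]
eef_rot: [0.707, 0.019, -0.707, 0.019]
contact_force: [-1.7, 1.2, 0.5]
grip_width: 51.5
```

View pics/w11.png

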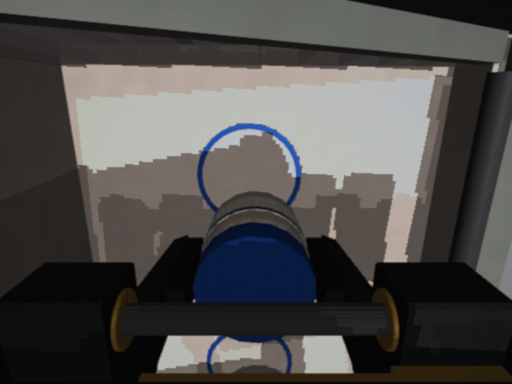

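View pics/s11.png

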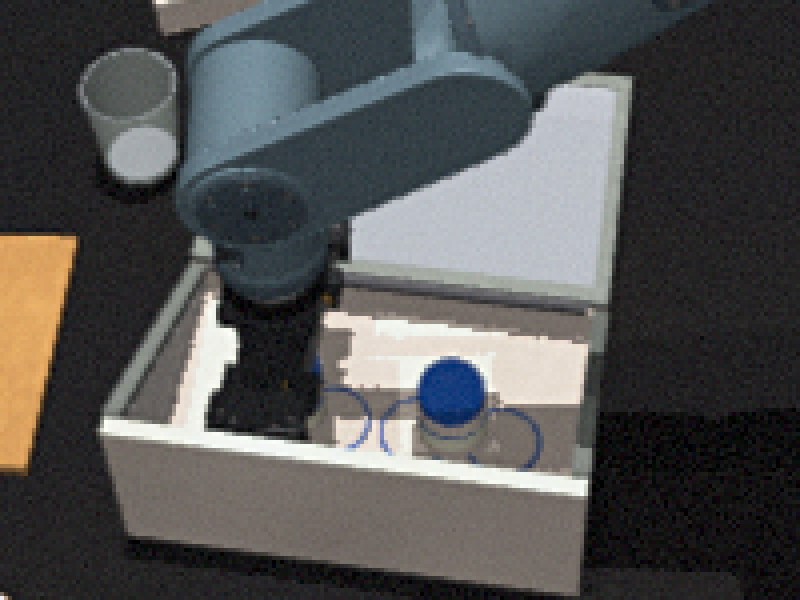

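Gripped: 51.5 mm matches the jar. Lift and carry to the tray.

```bash
python3 -m jog '[{"slide":[-20,0,0],"spin":0},{"slide":[-35,0,0],"spin":0},{"slide":[-40,0,0],"spin":0},{"slide":[-40,0,0],"spin":0},{"slide":[0,24,2.5],"spin":0},{"slide":[0,48,4.5],"spin":0},{"slide":[0,49,4.5],"spin":0},{"slide":[0,49,4.5],"spin":0},{"slide":[0,49,4.5],"spin":0},{"slide":[0,49,4.5],"spin":0}]'
python3 -m jog '[{"slide":[0,49,4.5],"spin":0},{"slide":[0,49,4.5],"spin":0},{"slide":[0,49,4.5],"spin":0},{"slide":[0,49,4.5],"spin":0},{"slide":[0,49,4.5],"spin":0},{"slide":[0,49,4.5],"spin":0},{"slide":[0,49,4.5],"spin":0},{"slide":[0,49,4.5],"spin":0},{"slide":[0,24,2],"spin":0},{"slide":[0,0,0],"spin":0}]'
python3 -m jog '[{"slide":[0,0,0],"spin":-0.168},{"slide":[0,0,0],"spin":-0.168},{"slide":[0,0,0],"spin":-0.168},{"slide":[0,0,0],"spin":-0.168},{"slide":[0,0,0],"spin":-0.168},{"slide":[0,0,0],"spin":-0.168},{"slide":[0,0,0],"spin":-0.168},{"slide":[0,0,0],"spin":-0.168},{"slide":[0,0,0],"spin":-0.168},{"slide":[0,0,0],"spin":0}]'
python3 - <<'E'
from h import *
cv2.imwrite("pics/w12.png",capture("wrist"));cv2.imwrite("pics/s12.png",capture("side"))
go([558.4,-425.7,130],[1,0,0])
E
```

```text
clock: 17.8
ee_pos: [573.0, -12.6, 134.9]
eef_rot: [-0.706, -0.018, 0.708, -0.018]
contact_force: [-0.1, 0.4, -2.1]
grip_width: 51.2
clock: 19.05
ee_pos: [556.3, -429.5, 134.3]
eef_rot: [-0.706, -0.018, 0.708, -0.017]
contact_force: [0.4, 1.3, -0.7]
grip_width: 51.4
clock: 20.3
ee_pos: [558.2, -426.1, 135.4]
eef_rot: [0.502, 0.499, -0.502, 0.498]
contact_force: [0.3, 0.4, -2.6]
grip_width: 51.3
TCP [ 558.5 -426.6  135.7] dworld [-0.1  0.9 -5.7] slide(now) [ 5.7 -0.1 -0.9] spin -0.009 slide(after spin) [ 5.7 -0.1 -0.9] q6 -0.81 t 20.4 F [-0.7 -0.1 -1.9] w 51.3
tool y [ 1.    -0.009 -0.001] tool z [-0.009 -1.    -0.001]
```

View pics/w12.png

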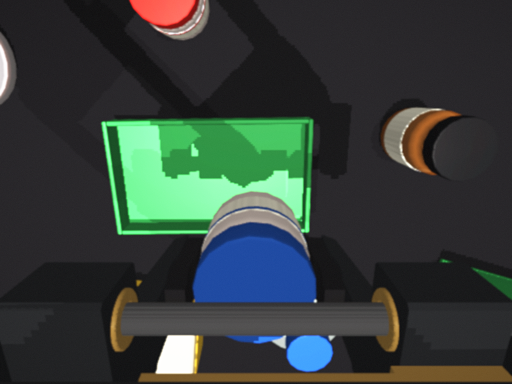

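View pics/s12.png

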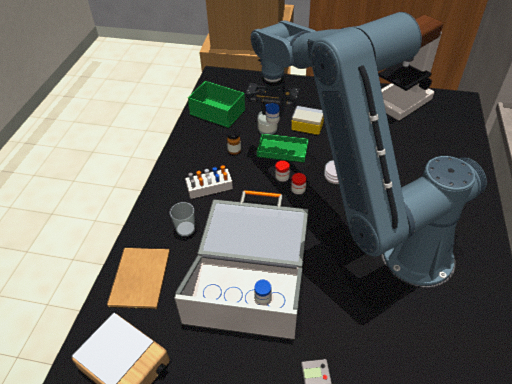

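```bash
python3 - <<'E'
from h import *
C=cam("wrist")
P=[onz(C,u,28) for u in((103,122),(313,119),(308,234),(119,234))];print(np.round(P,1),np.mean(P,0))
S=cam("side");print("side tray rim pred",[proj(S,p).round(0).tolist() for p in [(611,-371,28),(611,-480,28),(421,-480,28),(421,-371,28)]])
E
```

```text
[[ 422.8 -370.5   28. ]
 [ 610.5 -369.6   28. ]
 [ 610.5 -481.2   28. ]
 [ 422.5 -479.5   28. ]] [ 516.56003184 -425.21113944   28.        ]
side tray rim pred [[257.0, 151.0], [262.0, 133.0], [308.0, 139.0], [304.0, 157.0]]
```

The wrist view confirms the tray centre at (516.6,-425.2). Lowering.

```bash
python3 -m jog '[{"slide":[35,0,0],"spin":0},{"slide":[35,0,0],"spin":0},{"slide":[30,0,0],"spin":0},{"slide":[15,0,0],"spin":0},{"slide":[10,0,0],"spin":0},{"slide":[8,0,0],"spin":0},{"slide":[5,0,0],"spin":0},{"slide":[0,0,0],"spin":0}]'
python3 -m jog '[{"slide":[2,0,0],"spin":0},{"slide":[0,0,0],"spin":0}]'
```

```text
clock: 21.4
ee_pos: [558.9, -427.6, -1.7]
eef_rot: [0.502, 0.498, -0.502, 0.499]
contact_force: [0.6, 0.7, -0.5]
grip_width: 50.8
clock: 21.65
ee_pos: [559.0, -427.6, -3.5]
eef_rot: [0.502, 0.498, -0.502, 0.499]
contact_force: [0.2, 1.1, -1.9]
grip_width: 51.4
```

```bash
python3 -m jog '[{"slide":[2,0,-2],"spin":0},{"slide":[0,0,0],"spin":0}]'
python3 -m jog '[{"slide":[2,0,0],"spin":0},{"slide":[0,0,0],"spin":0}]'
```

```text
clock: 21.9
ee_pos: [558.8, -425.2, -6.0]
eef_rot: [0.501, 0.499, -0.501, 0.498]
contact_force: [-0.6, -0.1, -1.1]
grip_width: 51.3
clock: 22.15
ee_pos: [559.1, -425.6, -6.6]
eef_rot: [-0.501, -0.498, 0.501, -0.499]
contact_force: [-3.0, 2.7, 3.5]
grip_width: 51.2
```

Contact with the tray floor (Fz changed sign), so release and retreat.

```bash
python3 -m jog '[{"slide":[0,0,0],"spin":0},{"slide":[0,0,0],"spin":0}]' 0.7
python3 -m jog '[{"slide":[-25,0,0],"spin":0},{"slide":[-40,0,0],"spin":0},{"slide":[-40,0,0],"spin":0},{"slide":[-45,0,0],"spin":0},{"slide":[0,0,0],"spin":0}]'
python3 - <<'E'
from h import *
im=capture("wrist");cv2.imwrite("pics/w13.png",im);C=cam("wrist")
for c,s in blobs(im,(105,150,60),(125,255,255),60)[0]: print(c.round(1),s,onz(C,c,66))
T=cam("top");S=cam("side");B=H+100.5*XC-57.5*YC;print(B);go([B[0],B[1],140],XC)
E
```

```text
clock: 22.4
ee_pos: [559.1, -425.8, -7.6]
eef_rot: [-0.501, -0.498, 0.502, -0.499]
contact_force: [-0.0, -0.5, -0.4]
grip_width: 61.8
clock: 23.02
ee_pos: [561.2, -427.9, 147.8]
eef_rot: [0.501, 0.495, -0.502, 0.502]
contact_force: [-0.1, -0.6, 0.0]
grip_width: 61.6
[250.6 181.2] [ 223  154   56   57 2421] [ 556.37078814 -419.25640738   66.        ]
[301.8 343.6] [280 335  45  21 765] [ 606.41128243 -589.08836274   66.        ]
[462.91903815 248.55295076  46.        ]
TCP [ 560.  -426.7  144.7] dworld [-97.  675.2  -4.7] slide(now) [   2.1 -101.1 -674.7] spin 1.512 slide(after spin) [   2.1 -679.4   61.6] q6 -0.81 t 23.1 F [-0.8 -0.4 -0.5] w 61.6
tool y [ 1.    -0.006  0.003] tool z [-0.006 -1.     0.003]
```

View pics/w13.png

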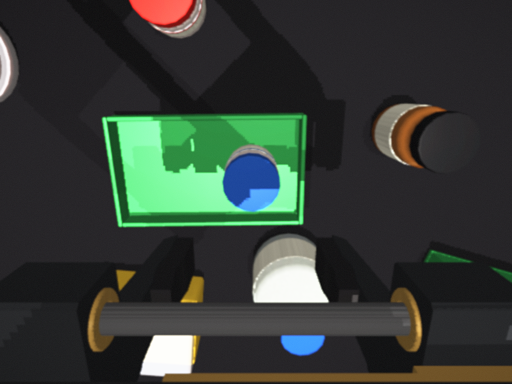

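Blue A stands upright in the tray at about (+40,+6). Now blue B.

```bash
python3 -m jog '[{"slide":[0,0,0],"spin":0.168},{"slide":[0,0,0],"spin":0.168},{"slide":[0,0,0],"spin":0.168},{"slide":[0,0,0],"spin":0.168},{"slide":[0,0,0],"spin":0.168},{"slide":[0,0,0],"spin":0.168},{"slide":[0,0,0],"spin":0.168},{"slide":[0,0,0],"spin":0.168},{"slide":[0,0,0],"spin":0.168},{"slide":[0,-24,2],"spin":0}]' 1
python3 -m jog '[{"slide":[0,-49,4.5],"spin":0},{"slide":[0,-49,4.5],"spin":0},{"slide":[0,-49,4.5],"spin":0},{"slide":[0,-49,4.5],"spin":0},{"slide":[0,-49,4.5],"spin":0},{"slide":[0,-49,4.5],"spin":0},{"slide":[0,-49,4.5],"spin":0},{"slide":[0,-49,4.5],"spin":0},{"slide":[0,-49,4.5],"spin":0},{"slide":[0,-49,4.5],"spin":0}]'
python3 -m jog '[{"slide":[0,-49,4.5],"spin":0},{"slide":[0,-49,4.5],"spin":0},{"slide":[0,-49,4.5],"spin":0},{"slide":[0,-18,2],"spin":0},{"slide":[0,0,0],"spin":0},{"slide":[0,0,0],"spin":0}]'
python3 - <<'E'
from h import *
im=capture("wrist");cv2.imwrite("pics/w14.png",im);C=cam("wrist")
for c,s in blobs(im,(105,150,60),(125,255,255),400)[0]: print(c.round(1),s,onz(C,c,74))
B=H+100.5*XC-57.5*YC;print(B);go([B[0],B[1],1],XC)
E
```

```text
clock: 24.32
ee_pos: [554.5, -401.9, 139.6]
eef_rot: [-0.706, -0.018, 0.708, -0.017]
contact_force: [-0.3, -0.3, -0.1]
grip_width: 88.2
clock: 25.58
ee_pos: [483.2, 86.8, 140.6]
eef_rot: [-0.706, -0.019, 0.708, -0.018]
contact_force: [0.5, 0.3, 0.2]
grip_width: 88.2
clock: 26.32
ee_pos: [460.6, 248.0, 141.6]
eef_rot: [-0.707, -0.018, 0.707, -0.019]
contact_force: [0.5, -0.3, -0.3]
grip_width: 88.2
[250.3 188.3] [ 219  159   62   75 2823] [463.84923542 251.88855738  74.        ]
[462.91903815 248.55295076  46.        ]
TCP [460.8 247.8 141.9] dworld [   2.1    0.7 -140.9] slide(now) [140.9  -0.7  -2.2] spin -0.001 slide(after spin) [140.9  -0.7  -2.2] q6 1.79 t 26.4 F [-0.4  1.2 -1.2] w 88.0
tool y [ 0.051 -0.999  0.001] tool z [-0.999 -0.051  0.001]
```

View pics/w14.png

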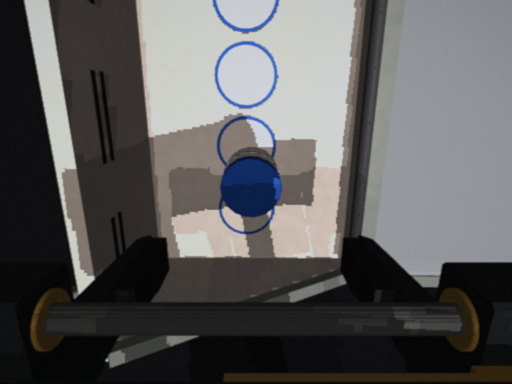

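```bash
python3 - <<'E'
from h import *
st=dict(telemetry.state());C=cam("wrist")
for u in((246,74.5),(246,146),(247,205)):print(onz(C,u,12).round(1))
E
python3 -m jog '[{"slide":[35,-1.5,-2.5],"spin":0},{"slide":[35,0,0],"spin":0},{"slide":[30,0,0],"spin":0},{"slide":[20,0,0],"spin":0},{"slide":[10,0,0],"spin":0},{"slide":[10,0,0],"spin":0},{"slide":[0,0,0],"spin":0}]'
python3 -m jog '[{"slide":[0,0,0],"spin":0},{"slide":[0,0,0],"spin":0},{"slide":[0,0,0],"spin":0},{"slide":[0,0,0],"spin":0}]' 0
python3 - <<'E'
from h import *
im=capture("wrist");cv2.imwrite("pics/w15.png",im)
go([474.4,-425.7,130],XC)
E
```

```text
[554.7 260.9  12. ]
[488.9 258.1  12. ]
[427.6 254.4  12. ]
clock: 27.25
ee_pos: [463.0, 250.5, 2.0]
eef_rot: [-0.707, -0.018, 0.707, -0.019]
contact_force: [0.3, -0.5, -0.3]
grip_width: 88.3
clock: 27.75
ee_pos: [463.2, 251.0, 2.5]
eef_rot: [0.707, 0.019, -0.707, 0.019]
contact_force: [0.2, 0.1, 2.0]
grip_width: 51.1
TCP [463.2 251.    2.5] dworld [  11.2 -676.7  127.5] slide(now) [-127.6  676.3   24.5] spin 0.001 slide(after spin) [-127.6  676.3   24.2] q6 1.79 t 27.8 F [-0.6 -0.6  1.1] w 51.5
tool y [ 0.053 -0.999 -0.   ] tool z [-0.999 -0.053 -0.   ]
```

View pics/w15.png

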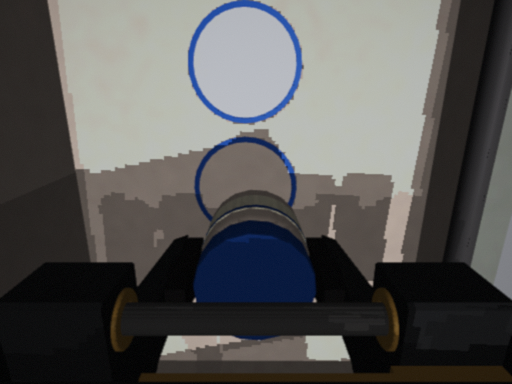

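```bash
python3 -m jog '[{"slide":[-20,0,0],"spin":0},{"slide":[-35,0,0],"spin":0},{"slide":[-40,0,0],"spin":0},{"slide":[-38,0,0],"spin":0},{"slide":[0,24,1],"spin":0},{"slide":[0,48,1.7],"spin":0},{"slide":[0,49,1.7],"spin":0},{"slide":[0,49,1.7],"spin":0},{"slide":[0,49,1.7],"spin":0},{"slide":[0,49,1.7],"spin":0}]'
python3 -m jog '[{"slide":[0,49,1.7],"spin":0},{"slide":[0,49,1.7],"spin":0},{"slide":[0,49,1.7],"spin":0},{"slide":[0,49,1.7],"spin":0},{"slide":[0,49,1.7],"spin":0},{"slide":[0,49,1.7],"spin":0},{"slide":[0,49,1.7],"spin":0},{"slide":[0,44,2],"spin":0},{"slide":[0,20,2],"spin":0},{"slide":[0,0,0],"spin":0}]'
python3 -m jog '[{"slide":[0,0,0],"spin":-0.168},{"slide":[0,0,0],"spin":-0.168},{"slide":[0,0,0],"spin":-0.168},{"slide":[0,0,0],"spin":-0.168},{"slide":[0,0,0],"spin":-0.168},{"slide":[0,0,0],"spin":-0.168},{"slide":[0,0,0],"spin":-0.168},{"slide":[0,0,0],"spin":-0.168},{"slide":[0,0,0],"spin":-0.168},{"slide":[0,0,0],"spin":0}]'
python3 - <<'E'
from h import *
cv2.imwrite("pics/w16.png",capture("wrist"));cv2.imwrite("pics/s16.png",capture("side"))
go([474.5,-425.5,-5],[1,0,0])
t=capture("top");cv2.imwrite("pics/t16.png",t)
for c,s in blobs(cv2.imread("pics/s16.png"),(105,150,60),(125,255,255),60)[0]: print(c.round(1),s[2:],onz(cam("side"),c,63).round(1))
E
```

```text
clock: 29.05
ee_pos: [467.3, -18.7, 135.1]
eef_rot: [-0.707, -0.019, 0.707, -0.019]
contact_force: [1.0, -0.4, -1.2]
grip_width: 51.4
clock: 30.3
ee_pos: [472.8, -424.8, 134.5]
eef_rot: [-0.707, -0.019, 0.707, -0.018]
contact_force: [0.1, 0.7, -1.7]
grip_width: 51.1
clock: 31.55
ee_pos: [473.7, -422.5, 135.1]
eef_rot: [0.502, 0.499, -0.501, 0.498]
contact_force: [0.6, -0.7, -1.9]
grip_width: 51.1
TCP [ 473.6 -423.2  135.2] dworld [   0.9   -2.3 -140.2] slide(now) [140.2   1.    2.4] spin -0.008 slide(after spin) [140.2   0.9   2.4] q6 -0.91 t 31.6 F [-1.3  0.3 -2. ] w 51.3
tool y [ 1.    -0.008 -0.   ] tool z [-0.008 -1.    -0.001]
[267.1 107.3] [10  8 63] [ 614.1 -609.2   63. ]
[294.3 111.5] [ 14  12 118] [ 496.8 -601.4   63. ]
[272.  137.3] [ 13  10 103] [ 558.4 -422.2   63. ]
```

View pics/w16.png

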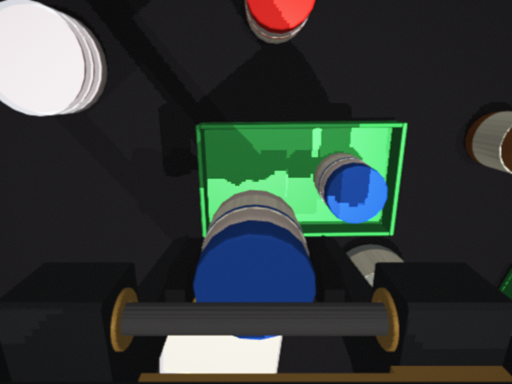

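View pics/s16.png

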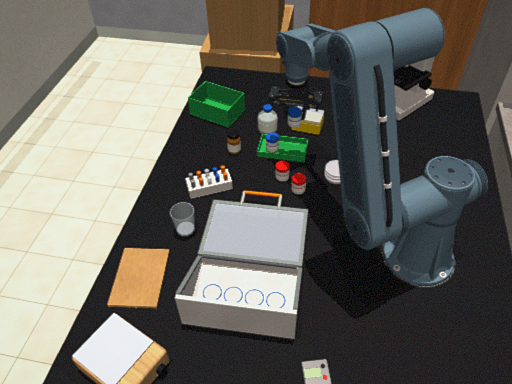

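```bash
python3 -m jog '[{"slide":[35,0,2],"spin":0},{"slide":[35,0,0],"spin":0},{"slide":[30,0,0],"spin":0},{"slide":[15,0,0],"spin":0},{"slide":[10,0,0],"spin":0},{"slide":[8,0,0],"spin":0},{"slide":[5,0,0],"spin":0},{"slide":[2,0,0],"spin":0},{"slide":[0,0,0],"spin":0}]'
python3 -m jog '[{"slide":[1,0,0],"spin":0},{"slide":[0,0,0],"spin":0}]'
```

```text
clock: 32.83
ee_pos: [473.4, -426.8, -4.5]
eef_rot: [-0.501, -0.498, 0.502, -0.499]
contact_force: [1.1, -0.9, -1.9]
grip_width: 51.2
clock: 33.08
ee_pos: [473.5, -426.8, -5.5]
eef_rot: [-0.501, -0.498, 0.502, -0.499]
contact_force: [0.3, 0.0, -0.5]
grip_width: 51.3
```

```bash
python3 -m jog '[{"slide":[1,0,0],"spin":0},{"slide":[0,0,0],"spin":0}]'
python3 -m jog '[{"slide":[0,0,0],"spin":0},{"slide":[0,0,0],"spin":0}]' 0.69
python3 -m jog '[{"slide":[-25,0,0],"spin":0},{"slide":[-40,0,0],"spin":0},{"slide":[-40,0,0],"spin":0},{"slide":[-45,0,0],"spin":0},{"slide":[0,0,0],"spin":0},{"slide":[0,0,0],"spin":0}]'
python3 - <<'E'
from h import *
im=capture("wrist");cv2.imwrite("pics/w17.png",im);C=cam("wrist")
for c,s in blobs(im,(105,150,60),(125,255,255),400)[0]: print(c.round(1),s,onz(C,c,66))
for c,s in blobs(im,*RED,100)[0]: print("red",c.round(1),s,onz(C,c,62))
go([424.5,-222.5,130],XC);go([494,-275,130],XC)
E
```

```text
clock: 33.33
ee_pos: [473.5, -426.9, -5.5]
eef_rot: [-0.501, -0.498, 0.502, -0.499]
contact_force: [-1.8, 2.6, 6.1]
grip_width: 51.1
clock: 33.58
ee_pos: [473.4, -426.7, -6.7]
eef_rot: [-0.501, -0.498, 0.502, -0.499]
contact_force: [-0.3, -0.7, 0.7]
grip_width: 60.8
clock: 34.33
ee_pos: [473.1, -426.2, 142.6]
eef_rot: [0.502, 0.499, -0.501, 0.498]
contact_force: [0.5, 0.2, 0.2]
grip_width: 60.5
[353.7 185.5] [ 324  157   62   58 2749] [ 555.69577047 -421.33507914   66.        ]
[254.8 187. ] [ 227  159   57   58 2580] [ 472.19167253 -422.22547884   66.        ]
red [280.4  10.8] [ 248    0   66   28 1321] [ 491.79903858 -288.97003297   62.        ]
TCP [ 472.7 -425.8  141.7] dworld [-48.2 203.3 -11.7] slide(now) [  12.1  -49.4 -203. ] spin 1.512 slide(after spin) [  12.1 -205.5   37.4] q6 -0.91 t 34.4 F [ 0.9 -0.1 -0.2] w 61.0
tool y [ 1.    -0.006 -0.001] tool z [-0.006 -1.    -0.002]
TCP [ 472.7 -425.8  141.7] dworld [ 21.3 150.8 -11.7] slide(now) [  11.9   20.4 -150.9] spin 1.512 slide(after spin) [  11.9 -149.4  -29.2] q6 -0.91 t 34.4 F [ 0.9 -0.1 -0.2] w 61.0
tool y [ 1.    -0.006 -0.001] tool z [-0.006 -1.    -0.002]
```

View pics/w17.png

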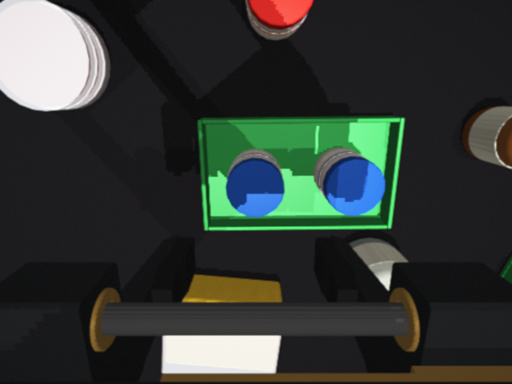

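Both blue jars stand in the tray. Now red1.

```bash
python3 -m jog '[{"slide":[0,0,0],"spin":0.168},{"slide":[0,0,0],"spin":0.168},{"slide":[0,0,0],"spin":0.168},{"slide":[0,0,0],"spin":0.168},{"slide":[0,0,0],"spin":0.168},{"slide":[0,0,0],"spin":0.168},{"slide":[0,0,0],"spin":0.168},{"slide":[0,0,0],"spin":0.168},{"slide":[0,0,0],"spin":0.168},{"slide":[0,-30,-6],"spin":0}]' 1
python3 -m jog '[{"slide":[0,-40,-8],"spin":0},{"slide":[0,-40,-8],"spin":0},{"slide":[0,-39.5,-7],"spin":0},{"slide":[0,0,0],"spin":0},{"slide":[0,0,0],"spin":0}]'
python3 - <<'E'
from h import *
im=capture("wrist");cv2.imwrite("pics/w18.png",im);C=cam("wrist")
for c,s in blobs(im,*RED,100)[0]: print("red",c.round(1),s,onz(C,c,62))
go([494,-275,-8],XC)
E
```

```text
clock: 35.62
ee_pos: [476.5, -396.7, 140.9]
eef_rot: [-0.706, -0.018, 0.708, -0.016]
contact_force: [-0.6, 0.6, -0.1]
grip_width: 88.1
clock: 36.25
ee_pos: [493.9, -275.8, 142.2]
eef_rot: [-0.706, -0.019, 0.707, -0.019]
contact_force: [0.6, 0.2, 0.2]
grip_width: 87.8
red [253.2 187.3] [ 224  158   59   59 2708] [ 494.28854528 -274.67696532   62.        ]
red [193.2 254.9] [ 167  228   54   55 2389] [ 426.69521142 -222.75037691   62.        ]
TCP [ 494.  -276.4  142.4] dworld [   0.     1.4 -150.4] slide(now) [150.4  -1.3  -0.2] spin -0.0 slide(after spin) [150.4  -1.3  -0.2] q6 0.8 t 36.3 F [ 0.2 -0.6 -0.2] w 88.3
tool y [ 0.052 -0.999 -0.   ] tool z [-0.999 -0.052  0.001]
```

View pics/w18.png

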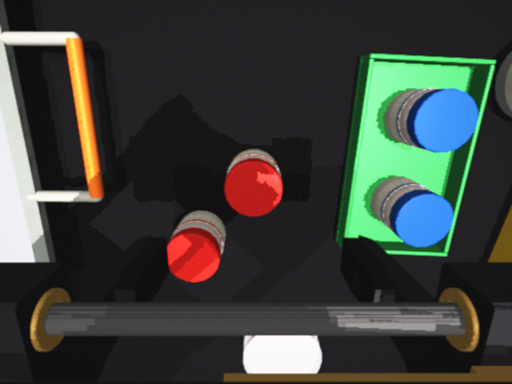

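```bash
python3 -m jog '[{"slide":[35,-1,0],"spin":0},{"slide":[35,0,0],"spin":0},{"slide":[35,0,0],"spin":0},{"slide":[20,0,0],"spin":0},{"slide":[12,0,0],"spin":0},{"slide":[12,0,0],"spin":0},{"slide":[0,0,0],"spin":0}]'
python3 -m jog '[{"slide":[0,0,0],"spin":0},{"slide":[0,0,0],"spin":0},{"slide":[0,0,0],"spin":0},{"slide":[0,0,0],"spin":0}]' 0
python3 - <<'E'
from h import *
go([553.2-.3,259.3-5,140],XC)
E
```

```text
clock: 37.17
ee_pos: [493.9, -274.8, -6.4]
eef_rot: [-0.707, -0.019, 0.707, -0.018]
contact_force: [-0.3, -0.2, 0.1]
grip_width: 88.1
clock: 37.67
ee_pos: [494.5, -274.8, -5.4]
eef_rot: [0.707, 0.019, -0.707, 0.019]
contact_force: [-1.0, 0.2, 1.6]
grip_width: 51.4
TCP [ 494.5 -274.8   -5.4] dworld [ 58.4 529.1 145.4] slide(now) [-145.6 -525.2  -86.4] spin 0.001 slide(after spin) [-145.6 -525.3  -86.1] q6 0.8 t 37.7 F [-1.   0.2  1.6] w 51.4
tool y [ 0.053 -0.999  0.   ] tool z [-0.999 -0.053 -0.   ]
```

```bash
python3 -m jog '[{"slide":[-25,0,0],"spin":0},{"slide":[-40,0,0],"spin":0},{"slide":[-40,0,0],"spin":0},{"slide":[-40,0,0],"spin":0},{"slide":[0,-28,-5],"spin":0},{"slide":[0,-50,-8],"spin":0},{"slide":[0,-50,-8],"spin":0},{"slide":[0,-50,-8],"spin":0},{"slide":[0,-50,-8],"spin":0},{"slide":[0,-50,-8],"spin":0}]'
python3 -m jog '[{"slide":[0,-50,-8],"spin":0},{"slide":[0,-50,-8],"spin":0},{"slide":[0,-50,-8],"spin":0},{"slide":[0,-50,-8],"spin":0},{"slide":[0,-30,-5],"spin":0},{"slide":[0,-20,-4],"spin":0},{"slide":[0,0,0],"spin":0},{"slide":[0,0,0],"spin":0}]'
python3 - <<'E'
from h import *
im=capture("wrist");cv2.imwrite("pics/w19.png",im)
go([553,257.5,8],XC)
t=capture("top");cv2.imwrite("pics/t19.png",t)
E
```

```text
clock: 38.92
ee_pos: [524.3, 7.0, 139.1]
eef_rot: [-0.707, -0.019, 0.707, -0.019]
contact_force: [0.4, 0.4, -2.4]
grip_width: 51.2
clock: 39.92
ee_pos: [552.2, 256.1, 139.0]
eef_rot: [-0.707, -0.018, 0.707, -0.019]
contact_force: [0.1, 0.9, -1.6]
grip_width: 51.2
TCP [552.3 255.8 139.1] dworld [   0.7    1.7 -131.1] slide(now) [131.1  -1.7  -0.8] spin -0.001 slide(after spin) [131.1  -1.7  -0.8] q6 1.76 t 40.0 F [ 1.   0.5 -1.3] w 51.5
tool y [ 0.052 -0.999  0.001] tool z [-0.999 -0.052  0.001]
```

View pics/w19.png

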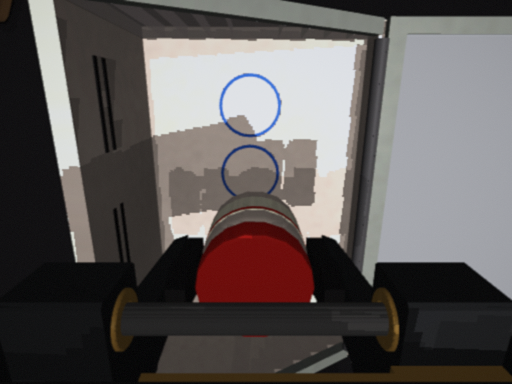

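View pics/t19.png

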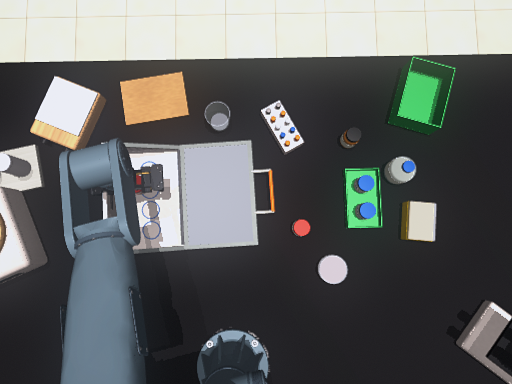

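```bash
python3 - <<'E'
from h import *
C=cam("wrist")
for u in((250,105),(250,173)):print(onz(C,u,12).round(1))
E
python3 -m jog '[{"slide":[35,-1.5,-1],"spin":0},{"slide":[35,0,0],"spin":0},{"slide":[30,0,0],"spin":0},{"slide":[15,0,0],"spin":0},{"slide":[8,0,0],"spin":0},{"slide":[5,0,0],"spin":0},{"slide":[2,0,0],"spin":0},{"slide":[0,0,0],"spin":0},{"slide":[0,0,0],"spin":0}]'
```

```text
[619.6 264.   12. ]
[554.1 260.9  12. ]
clock: 41.15
ee_pos: [553.6, 258.8, 9.8]
eef_rot: [0.707, 0.019, -0.707, 0.019]
contact_force: [0.4, 0.4, -1.8]
grip_width: 51.4
```

```bash
python3 -m jog '[{"slide":[1.5,0,0],"spin":0},{"slide":[0,0,0],"spin":0}]'
python3 -m jog '[{"slide":[1.5,0,0],"spin":0},{"slide":[0,0,0],"spin":0}]'
```

```text
clock: 41.4
ee_pos: [553.1, 258.6, 7.7]
eef_rot: [-0.707, -0.019, 0.707, -0.019]
contact_force: [-0.4, -0.8, -2.4]
grip_width: 51.4
clock: 41.65
ee_pos: [553.4, 258.7, 6.6]
eef_rot: [0.707, 0.019, -0.707, 0.019]
contact_force: [-1.1, -0.2, 2.2]
grip_width: 51.3
```

```bash
python3 -m jog '[{"slide":[1,0,0],"spin":0},{"slide":[0,0,0],"spin":0}]'
```

```text
clock: 41.9
ee_pos: [553.5, 258.7, 6.5]
eef_rot: [0.707, 0.019, -0.707, 0.019]
contact_force: [-4.9, -1.9, 9.5]
grip_width: 51.1
```

Standing on the shelf. Release, rise, check, and move toward red2.

```bash
python3 -m jog '[{"slide":[-1,0,0],"spin":0},{"slide":[0,0,0],"spin":0},{"slide":[0,0,0],"spin":0}]' 0.72
python3 -m jog '[{"slide":[-25,0,0],"spin":0},{"slide":[-40,0,0],"spin":0},{"slide":[-40,0,0],"spin":0},{"slide":[-40,0,0],"spin":0},{"slide":[0,0,0],"spin":0},{"slide":[0,0,0],"spin":0}]'
python3 - <<'E'
from h import *
im=capture("wrist");cv2.imwrite("pics/w20.png",im);C=cam("wrist")
for c,s in blobs(im,*RED,100)[0]: print("red",c.round(1),s,onz(C,c,74))
t=capture("top");
for c,s in blobs(t,*RED,100)[0]: print("red top",c.round(1),s[2:],onz(cam("top"),c,62),onz(cam("top"),c,74))
go([425,-222.5,140],XC)
E
```

```text
clock: 42.28
ee_pos: [553.2, 258.6, 6.0]
eef_rot: [-0.707, -0.019, 0.707, -0.019]
contact_force: [0.8, 0.3, 0.3]
grip_width: 63.4
clock: 43.02
ee_pos: [552.7, 258.5, 150.4]
eef_rot: [-0.707, -0.019, 0.707, -0.019]
contact_force: [0.2, 0.3, -1.0]
grip_width: 63.3
red [254.1 189.2] [ 226  162   57   56 2502] [552.21239783 259.11813097  74.        ]
red top [301.7 227.1] [ 18  17 229] [ 424.39365985 -222.66588974   62.        ] [ 424.17143303 -221.2435695    74.        ]
TCP [552.1 258.3 149.3] dworld [-127.1 -480.8   -9.3] slide(now) [ 10.1 473.4 152.2] spin 0.0 slide(after spin) [ 10.1 473.5 152. ] q6 1.76 t 43.1 F [-0.9  1.4  0. ] w 63.2
tool y [ 0.053 -0.999  0.001] tool z [-0.999 -0.053  0.003]
```

View pics/w20.png

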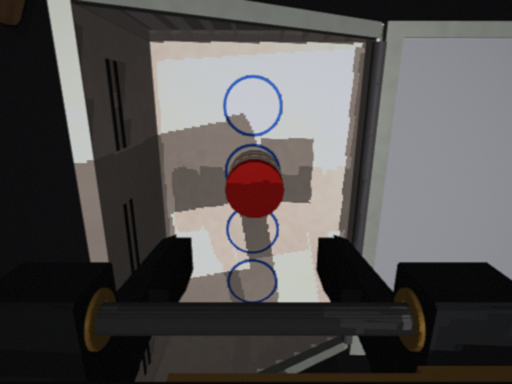

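Red1 is centred on spot 2 at (552,259). Going to red2.

```bash
python3 -m jog '[{"slide":[0,33,11],"spin":0},{"slide":[0,50,16],"spin":0},{"slide":[0,50,16],"spin":0},{"slide":[0,50,16],"spin":0},{"slide":[0,50,16],"spin":0},{"slide":[0,50,16],"spin":0},{"slide":[0,50,16],"spin":0},{"slide":[0,50,16],"spin":0},{"slide":[0,50,16],"spin":0},{"slide":[0,40,13],"spin":0}]' 1
python3 -m jog '[{"slide":[0,0,0],"spin":0},{"slide":[0,0,0],"spin":0}]'
python3 - <<'E'
from h import *
im=capture("wrist");cv2.imwrite("pics/w21.png",im);C=cam("wrist")
for c,s in blobs(im,*RED,100)[0]: print("red",c.round(1),s,onz(C,c,62))
go([424.8,-222.5,-6.5],XC)
E
```

```text
clock: 44.38
ee_pos: [425.0, -223.1, 149.9]
eef_rot: [-0.706, -0.019, 0.707, -0.018]
contact_force: [1.0, 0.1, 0.1]
grip_width: 88.3
clock: 44.62
ee_pos: [425.9, -220.8, 150.2]
eef_rot: [-0.706, -0.019, 0.707, -0.018]
contact_force: [0.2, -0.0, -0.2]
grip_width: 88.2
red [255.  186.2] [ 227  158   57   57 2558] [ 425.30032307 -220.30590757   62.        ]
TCP [ 426.2 -220.5  150.4] dworld [  -1.4   -2.  -156.9] slide(now) [156.9   2.2   1.3] spin 0.001 slide(after spin) [156.9   2.2   1.3] q6 0.79 t 44.7 F [0.4 0.5 0.5] w 88.0
tool y [ 0.053 -0.999 -0.002] tool z [-0.999 -0.053  0.001]
```

View pics/w21.png

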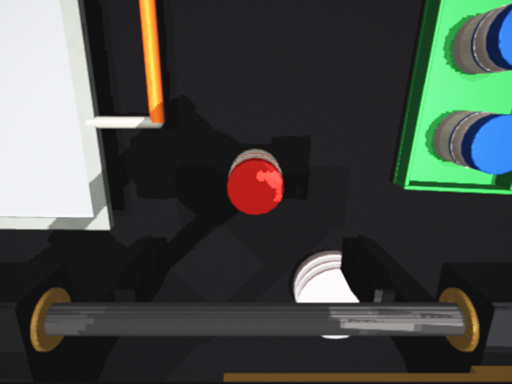

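```bash
python3 -m jog '[{"slide":[35,1,1],"spin":0},{"slide":[35,0,0],"spin":0},{"slide":[35,0,0],"spin":0},{"slide":[25,0,0],"spin":0},{"slide":[14,0,0],"spin":0},{"slide":[12,0,0],"spin":0},{"slide":[0,0,0],"spin":0}]'
python3 -m jog '[{"slide":[0,0,0],"spin":0},{"slide":[0,0,0],"spin":0},{"slide":[0,0,0],"spin":0},{"slide":[0,0,0],"spin":0}]' 0
python3 - <<'E'
from h import *
go([488.2,255.5,140],XC)
E
```

```text
clock: 45.55
ee_pos: [425.4, -222.3, -5.1]
eef_rot: [-0.707, -0.019, 0.707, -0.019]
contact_force: [-0.4, 0.7, 0.1]
grip_width: 88.3
clock: 46.05
ee_pos: [425.6, -222.8, -4.5]
eef_rot: [0.707, 0.019, -0.707, 0.019]
contact_force: [-0.3, 1.2, 2.7]
grip_width: 50.8
TCP [ 425.6 -222.8   -4.5] dworld [ 62.6 478.3 144.5] slide(now) [-144.5 -474.4  -87.7] spin 0.0 slide(after spin) [-144.5 -474.4  -87.6] q6 0.79 t 46.0 F [-0.3  1.2  2.7] w 50.8
tool y [ 0.053 -0.999  0.   ] tool z [-0.999 -0.053 -0.   ]
```

```bash
python3 -m jog '[{"slide":[-25,0,0],"spin":0},{"slide":[-40,0,0],"spin":0},{"slide":[-40,0,0],"spin":0},{"slide":[-40,0,0],"spin":0},{"slide":[0,-28,-5],"spin":0},{"slide":[0,-50,-9],"spin":0},{"slide":[0,-50,-9],"spin":0},{"slide":[0,-50,-9],"spin":0},{"slide":[0,-50,-9],"spin":0},{"slide":[0,-50,-9],"spin":0}]'
python3 -m jog '[{"slide":[0,-50,-9],"spin":0},{"slide":[0,-50,-10],"spin":0},{"slide":[0,-50,-10],"spin":0},{"slide":[0,-30,-6],"spin":0},{"slide":[0,-17,-3],"spin":0},{"slide":[0,0,0],"spin":0},{"slide":[0,0,0],"spin":0}]'
python3 - <<'E'
from h import *
im=capture("wrist");cv2.imwrite("pics/w22.png",im)
go([488.2,255.5,9],XC)
for c,s in blobs(im,*RED,100)[0]: print("red",c.round(1),s,onz(cam("wrist"),c,74))
E
```

```text
clock: 47.3
ee_pos: [460.4, 59.1, 140.1]
eef_rot: [-0.707, -0.019, 0.707, -0.019]
contact_force: [0.8, -0.2, -0.9]
grip_width: 51.3
clock: 48.18
ee_pos: [488.1, 255.1, 140.0]
eef_rot: [-0.707, -0.018, 0.707, -0.019]
contact_force: [0.5, -1.1, -2.2]
grip_width: 51.3
TCP [488.2 255.  140.1] dworld [  -0.     0.5 -131.1] slide(now) [ 1.311e+02 -6.000e-01 -1.000e-01] spin -0.001 slide(after spin) [ 1.311e+02 -6.000e-01 -1.000e-01] q6 1.79 t 48.2 F [-0.4 -0.3 -1.9] w 51.3
tool y [ 0.052 -0.999  0.   ] tool z [-0.999 -0.052  0.   ]
red [253.8 111.9] [ 222   79   65   67 3437] [552.15427541 259.24909853  74.        ]
red [254.3 271.8] [ 196  233  117   69 6572] [414.94016787 251.87970605  74.        ]
```

View pics/w22.png

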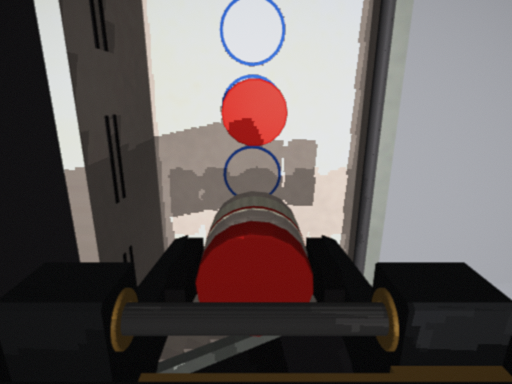

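```bash
python3 -m jog '[{"slide":[35,0,0],"spin":0},{"slide":[35,0,0],"spin":0},{"slide":[30,0,0],"spin":0},{"slide":[15,0,0],"spin":0},{"slide":[8,0,0],"spin":0},{"slide":[5,0,0],"spin":0},{"slide":[1.5,0,0],"spin":0},{"slide":[0,0,0],"spin":0},{"slide":[0,0,0],"spin":0}]'
python3 -m jog '[{"slide":[1.5,0,0],"spin":0},{"slide":[0,0,0],"spin":0}]'
python3 -m jog '[{"slide":[1,0,0],"spin":0},{"slide":[0,0,0],"spin":0}]'
```

```text
clock: 49.35
ee_pos: [488.6, 256.4, 11.2]
eef_rot: [0.707, 0.019, -0.707, 0.019]
contact_force: [0.3, -0.6, -2.4]
grip_width: 51.0
clock: 49.6
ee_pos: [488.2, 256.2, 9.2]
eef_rot: [-0.707, -0.019, 0.707, -0.019]
contact_force: [-0.7, -0.2, -3.2]
grip_width: 51.5
clock: 49.85
ee_pos: [488.2, 256.2, 8.1]
eef_rot: [-0.707, -0.019, 0.707, -0.019]
contact_force: [0.2, -0.6, -1.7]
grip_width: 51.7
```

```bash
python3 -m jog '[{"slide":[1,0,0],"spin":0},{"slide":[0,0,0],"spin":0}]'
python3 -m jog '[{"slide":[0,0,0],"spin":0},{"slide":[0,0,0],"spin":0},{"slide":[0,0,0],"spin":0}]' 0.72
python3 -m jog '[{"slide":[-25,0,0],"spin":0},{"slide":[-40,0,0],"spin":0},{"slide":[-40,0,0],"spin":0},{"slide":[-40,0,0],"spin":0},{"slide":[0,0,0],"spin":0},{"slide":[0,0,0],"spin":0}]'
python3 - <<'E'
from h import *
im=capture("wrist");cv2.imwrite("pics/w23.png",im);C=cam("wrist")
for c,s in blobs(im,*RED,100)[0]: print("red",c.round(1),s,onz(C,c,74))
cv2.imwrite("pics/s23.png",capture("side"))
m=H+284.5*(np.cos(3.1)*XC+np.sin(3.1)*np.array([0,0,1]));print(m);go([m[0],m[1],140],XC)
E
```

```text
clock: 50.1
ee_pos: [488.4, 256.2, 7.5]
eef_rot: [0.707, 0.019, -0.707, 0.019]
contact_force: [-1.4, -1.0, 2.9]
grip_width: 51.4
clock: 50.48
ee_pos: [488.4, 256.2, 7.2]
eef_rot: [0.707, 0.019, -0.707, 0.019]
contact_force: [-0.1, -0.8, 0.2]
grip_width: 63.5
clock: 51.22
ee_pos: [487.8, 256.1, 151.5]
eef_rot: [-0.707, -0.019, 0.707, -0.019]
contact_force: [0.4, 0.9, -0.0]
grip_width: 63.3
red [255.3 111. ] [ 224   79   63   65 3143] [551.32536437 259.1766129   74.        ]
red [254.2 189.4] [ 225  162   59   56 2522] [486.79362791 256.64183265  74.        ]
[ 540.4767023  -132.66439009   57.82969846]
TCP [487.2 255.9 150.6] dworld [  53.3 -388.5  -10.6] slide(now) [ 10.7 390.8 -32.7] spin 0.0 slide(after spin) [ 10.7 390.8 -32.9] q6 1.79 t 51.3 F [-0.3 -0.8  0.5] w 63.4
tool y [ 0.053 -0.999  0.001] tool z [-0.999 -0.053  0.003]
```

View pics/w23.png

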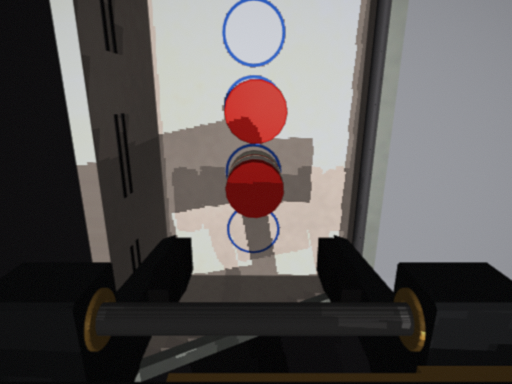

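View pics/s23.png

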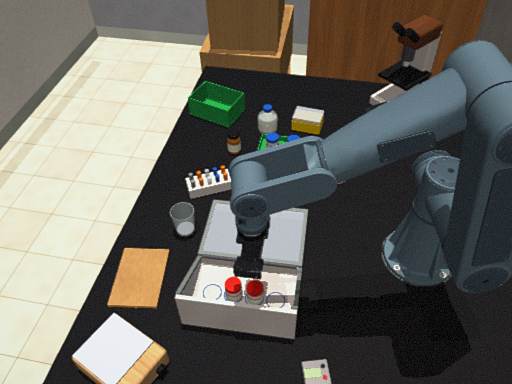

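Both reds are on spots 2 and 3. Now back to the handle.

```bash
python3 -m jog '[{"slide":[0,31,-3],"spin":0},{"slide":[0,50,-4],"spin":0},{"slide":[0,50,-4],"spin":0},{"slide":[0,50,-4],"spin":0},{"slide":[0,50,-4],"spin":0},{"slide":[0,50,-4],"spin":0},{"slide":[0,50,-4],"spin":0},{"slide":[0,40,-4],"spin":0},{"slide":[0,19,-2],"spin":0},{"slide":[0,0,0],"spin":0}]' 0.45
python3 - <<'E'
from h import *
im=capture("wrist");cv2.imwrite("pics/w24.png",im);C=cam("wrist")
b=[(c,s) for c,s in blobs(im,*ORA,150)[0]]
for c,s in b: print("bar",c.round(1),s,onz(C,c,56))
m=H+284.5*(np.cos(3.1)*XC+np.sin(3.1)*np.array([0,0,1]));go([m[0],m[1],9],XC)
t=capture("top");cv2.imwrite("pics/t24.png",t)
for c,s in blobs(t,(105,150,60),(125,255,255),60)[0]: print(c.round(1),onz(cam("top"),c,66).round(0))
for c,s in blobs(t,*RED,60)[0]: print("red",c.round(1),onz(cam("top"),c,74).round(0))
E
```

```text
clock: 52.58
ee_pos: [541.4, -131.8, 151.2]
eef_rot: [-0.706, -0.018, 0.707, -0.018]
contact_force: [-0.1, -0.1, -0.2]
grip_width: 39.8
bar [252.8 184.7] [ 246  111   15  138 1303] [ 539.71132061 -128.57157794   56.        ]
TCP [ 541.3 -130.7  151.3] dworld [  -0.8   -2.  -142.3] slide(now) [142.3   2.1   0.7] spin -0.0 slide(after spin) [142.3   2.1   0.7] q6 1.07 t 52.6 F [-0.6  1.   1.1] w 40.2
tool y [ 0.052 -0.999 -0.001] tool z [-0.999 -0.052  0.002]
[408.3 166. ] [ 609. -560.   66.]
[365.5 182.7] [ 558. -424.   66.]
[367.2 210. ] [ 474. -425.   66.]
red [145.9 188.2] [551. 256.  74.]
red [146.5 209.3] [486. 253.  74.]
```

View pics/w24.png

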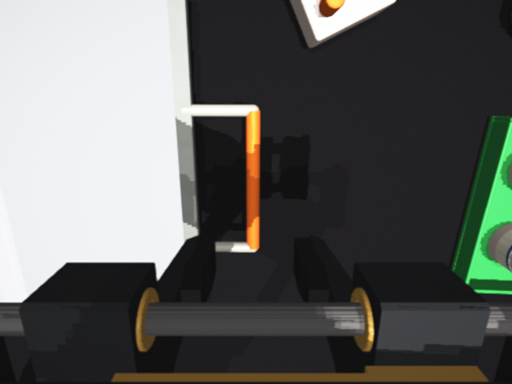

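View pics/t24.png

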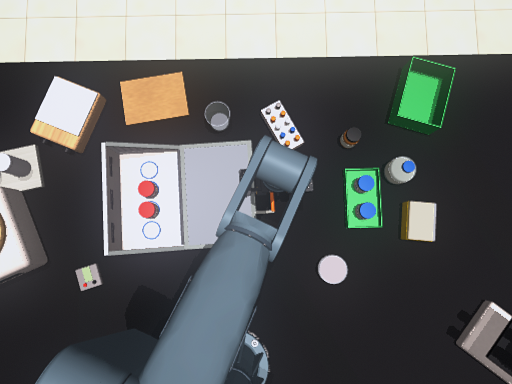

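The top view shows reds on spots 2 and 3 and both blues in the tray. Descend 142 mm and grip the bar.

```bash
python3 -m jog '[{"slide":[35,0,0],"spin":0},{"slide":[35,0,0],"spin":0},{"slide":[30,0,0],"spin":0},{"slide":[20,0,0],"spin":0},{"slide":[12,0,0],"spin":0},{"slide":[10,0,0],"spin":0},{"slide":[0,0,0],"spin":0},{"slide":[0,0,0],"spin":0}]'
python3 -m jog '[{"slide":[0,0,0],"spin":0},{"slide":[0,0,0],"spin":0},{"slide":[0,0,0],"spin":0},{"slide":[0,0,0],"spin":0}]' 0
python3 - <<'E'
from h import *
st=telemetry.state()
for off in (47,):
    g=st["ee_pos"]+[0,0,off]-H;a=np.arctan2(g[2],g@XC);print(a,np.hypot(g[2],g@XC),st["contact_force"],st["grip_width"])
th=np.linspace(a,0.5,34);u=285*np.c_[np.cos(th),np.sin(th)];d=np.diff(u,axis=0)
for i,x in enumerate(d): print(i,round(th[i+1],2),[round(float(-x[1]),1),round(float(-x[0]),1),0])
E
```

```text
clock: 53.68
ee_pos: [542.4, -131.7, 10.9]
eef_rot: [0.707, 0.019, -0.706, 0.019]
contact_force: [0.1, -0.4, 0.2]
grip_width: 39.6
clock: 54.18
ee_pos: [541.8, -130.3, 10.1]
eef_rot: [0.707, 0.019, -0.707, 0.018]
contact_force: [1.3, 4.0, 1.0]
grip_width: 11.1
3.102077826762103 282.1343041027125 [1.32338236 3.96986059 0.99017664] 11.128035714134278
0 3.02 [-22.4, -1.8, 0]
1 2.94 [-22.2, -3.5, 0]
2 2.87 [-21.8, -5.3, 0]
3 2.79 [-21.4, -7.0, 0]
4 2.71 [-20.7, -8.6, 0]
5 2.63 [-20.0, -10.2, 0]
6 2.55 [-19.1, -11.8, 0]
7 2.47 [-18.1, -13.3, 0]
8 2.39 [-17.0, -14.6, 0]
9 2.31 [-15.8, -15.9, 0]
10 2.23 [-14.5, -17.1, 0]
11 2.16 [-13.1, -18.2, 0]
12 2.08 [-11.7, -19.2, 0]
13 2.0 [-10.1, -20.1, 0]
14 1.92 [-8.5, -20.8, 0]
15 1.84 [-6.8, -21.4, 0]
16 1.76 [-5.1, -21.9, 0]
17 1.68 [-3.4, -22.2, 0]
18 1.6 [-1.6, -22.4, 0]
19 1.53 [0.1, -22.5, 0]
20 1.45 [1.9, -22.4, 0]
21 1.37 [3.7, -22.2, 0]
22 1.29 [5.4, -21.8, 0]
23 1.21 [7.1, -21.3, 0]
24 1.13 [8.8, -20.7, 0]
25 1.05 [10.4, -19.9, 0]
26 0.97 [11.9, -19.1, 0]
27 0.89 [13.4, -18.1, 0]
28 0.82 [14.7, -17.0, 0]
29 0.74 [16.0, -15.7, 0]
30 0.66 [17.2, -14.4, 0]
31 0.58 [18.3, -13.0, 0]
32 0.5 [19.3, -11.5, 0]
```

```bash
python3 -m jog '[{"slide":[-22.4,-1.8,0],"spin":0},{"slide":[-22.2,-3.5,0],"spin":0},{"slide":[-21.8,-5.3,0],"spin":0},{"slide":[-21.4,-7,0],"spin":0},{"slide":[-20.7,-8.6,0],"spin":0},{"slide":[-20,-10.2,0],"spin":0},{"slide":[-19.1,-11.8,0],"spin":0},{"slide":[-18.1,-13.3,0],"spin":0},{"slide":[-17,-14.6,0],"spin":0},{"slide":[0,0,0],"spin":0}]'
python3 -m jog '[{"slide":[-15.8,-15.9,0],"spin":0},{"slide":[-14.5,-17.1,0],"spin":0},{"slide":[-13.1,-18.2,0],"spin":0},{"slide":[-11.7,-19.2,0],"spin":0},{"slide":[-10.1,-20.1,0],"spin":0},{"slide":[-8.5,-20.8,0],"spin":0},{"slide":[-6.8,-21.4,0],"spin":0},{"slide":[-5.1,-21.9,0],"spin":0},{"slide":[-3.4,-22.2,0],"spin":0},{"slide":[0,0,0],"spin":0}]'
python3 - <<'E'
from h import *
st=telemetry.state();g=st["ee_pos"]+[0,0,47]-H;a=np.arctan2(g[2],g@XC);print(a,np.hypot(g[2],g@XC),st["contact_force"],st["grip_width"])
E
```

```text
clock: 55.42
ee_pos: [538.9, -60.1, 197.4]
eef_rot: [0.708, 0.015, -0.706, 0.022]
contact_force: [-7.0, -15.0, 14.2]
grip_width: 9.0
clock: 56.68
ee_pos: [531.9, 120.6, 294.7]
eef_rot: [0.713, 0.018, -0.701, 0.02]
contact_force: [-17.0, -5.2, 52.7]
grip_width: 4.7
1.6750119707151105 297.3302948511084 [-17.03808378  -5.1507721   52.70304069] 4.690213772226765
```

Grip is now 4.7 mm with 53 N upward, so the bar has slipped toward the tips. Stopping to look.

```bash
python3 - <<'E'
from h import *
cv2.imwrite("pics/w25.png",capture("wrist"));s=capture("side");cv2.imwrite("pics/s25.png",s)
E
```

```text
(no output)
```

View pics/w25.png

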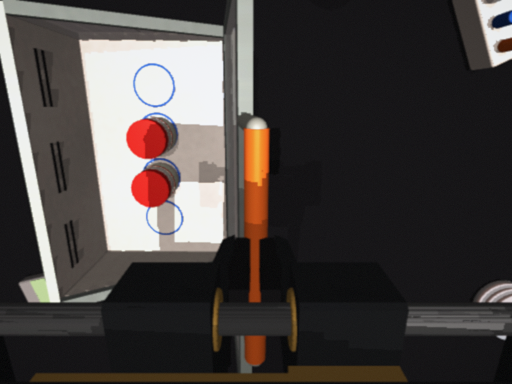

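View pics/s25.png

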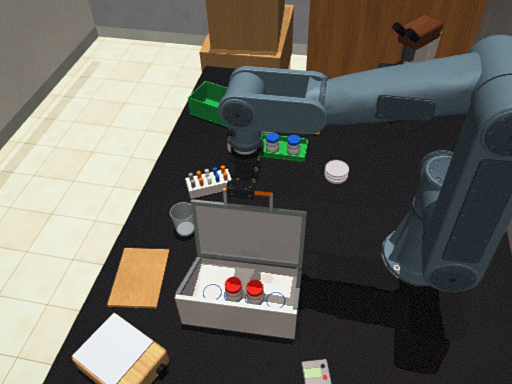

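```bash
python3 -m jog '[{"slide":[0,0,0],"spin":0},{"slide":[0,0,0],"spin":0},{"slide":[0,0,0],"spin":0}]' 0.4
python3 - <<'E'
from h import *
m=H+284.5*np.array(0*XC)
cv2.imwrite("pics/w26.png",capture("wrist"));C=cam("wrist")
im=cv2.imread("pics/w26.png")
b=[(c.round(1),s.tolist()) for c,s in blobs(im,*ORA,150)[0]];print(b)
go([531.9,120.6,270],XC)
E
```

```text
clock: 57.15
ee_pos: [528.0, 121.0, 281.3]
eef_rot: [-0.706, -0.019, 0.707, -0.019]
contact_force: [-1.1, -0.4, -0.4]
grip_width: 32.9
[(array([257.7, 211. ]), [245, 124, 28, 178, 3771]), (array([255.4, 353.8]), [246, 336, 20, 37, 718])]
TCP [527.9 121.  280.9] dworld [  4.   -0.4 -10.9] slide(now) [10.9  0.7 -4. ] spin 0.0 slide(after spin) [10.9  0.7 -4. ] q6 1.52 t 57.2 F [ 0.9 -0.   0.2] w 34.5
tool y [ 0.053 -0.999 -0.   ] tool z [-0.999 -0.053  0.002]
```

View pics/w26.png

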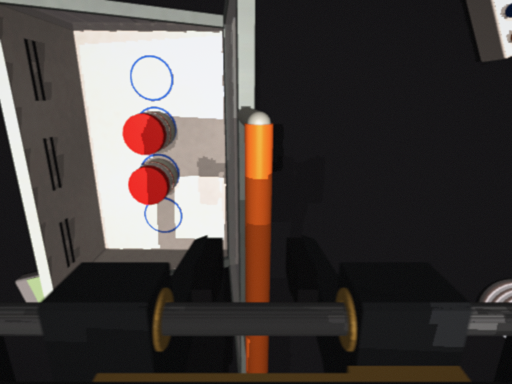

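```bash
python3 -m jog '[{"slide":[7,0.8,0],"spin":0},{"slide":[7,0,0],"spin":0},{"slide":[0,0,0],"spin":0}]'
python3 -m jog '[{"slide":[0,0,0],"spin":0},{"slide":[0,0,0],"spin":0},{"slide":[0,0,0],"spin":0}]' 0
python3 - <<'E'
from h import *
cv2.imwrite("pics/w27.png",capture("wrist"));C=cam("wrist");T=cam("top")
st=telemetry.state();print(st["ee_pos"],st["contact_force"],st["grip_width"])
E
```

```text
clock: 57.58
ee_pos: [527.8, 120.2, 266.5]
eef_rot: [-0.706, -0.019, 0.708, -0.019]
contact_force: [-0.5, 0.3, 0.9]
grip_width: 35.5
clock: 57.95
ee_pos: [528.7, 120.1, 268.2]
eef_rot: [0.707, 0.019, -0.707, 0.019]
contact_force: [-0.2, -0.5, -0.6]
grip_width: 9.9
[528.67761945 120.10488056 268.22895653] [0.63602638 0.41324763 0.31912728] 9.470052917945754
```

View pics/w27.png

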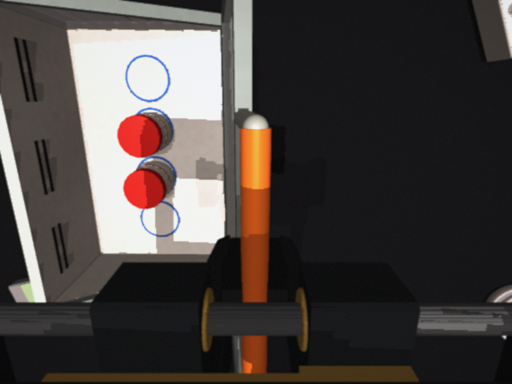

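```bash
python3 -m jog '[{"slide":[0,0,0],"spin":0},{"slide":[0,0,0],"spin":0}]'
python3 - <<'E'
from h import *
st=telemetry.state();a=1.67
g=st["ee_pos"]-H;print(g@XC,g[2]); a=np.arccos((g@XC)/285);print("a",a,"bar off",285*np.sin(a)-g[2])
th=np.linspace(a,0.5,21);u=285*np.c_[np.cos(th),np.sin(th)];d=np.diff(u,axis=0)
for i,x in enumerate(d): print(i,round(th[i+1],2),[round(float(-x[1]),1),round(float(-x[0]),1),0])
E
```

```text
clock: 58.25
ee_pos: [528.7, 120.1, 268.2]
eef_rot: [0.707, 0.019, -0.707, 0.019]
contact_force: [-0.6, -0.3, 1.9]
grip_width: 9.5
-31.219290718644462 222.221271075373
a 1.6805579593473357 bar off 61.06366655284745
0 1.62 [-1.3, -16.8, 0]
1 1.56 [-0.4, -16.8, 0]
2 1.5 [0.6, -16.8, 0]
3 1.44 [1.6, -16.7, 0]
4 1.39 [2.6, -16.6, 0]
5 1.33 [3.6, -16.4, 0]
6 1.27 [4.6, -16.2, 0]
7 1.21 [5.5, -15.9, 0]
8 1.15 [6.4, -15.5, 0]
9 1.09 [7.3, -15.1, 0]
10 1.03 [8.2, -14.7, 0]
11 0.97 [9.1, -14.2, 0]
12 0.91 [9.9, -13.6, 0]
13 0.85 [10.7, -13.0, 0]
14 0.8 [11.4, -12.4, 0]
15 0.74 [12.1, -11.7, 0]
16 0.68 [12.8, -10.9, 0]
17 0.62 [13.4, -10.1, 0]
18 0.56 [14.0, -9.3, 0]
19 0.5 [14.5, -8.5, 0]
```

```bash
python3 -m jog '[{"slide":[-1.3,-16.8,0],"spin":0},{"slide":[-0.4,-16.8,0],"spin":0},{"slide":[0.6,-16.8,0],"spin":0},{"slide":[1.6,-16.7,0],"spin":0},{"slide":[2.6,-16.6,0],"spin":0},{"slide":[0,0,0],"spin":0}]'
python3 -m jog '[{"slide":[3.6,-16.4,0],"spin":0},{"slide":[4.6,-16.2,0],"spin":0},{"slide":[5.5,-15.9,0],"spin":0},{"slide":[6.4,-15.5,0],"spin":0},{"slide":[0,0,0],"spin":0}]'
```

```text
clock: 59.0
ee_pos: [524.4, 206.4, 264.0]
eef_rot: [0.707, 0.02, -0.706, 0.019]
contact_force: [6.2, 2.0, -3.4]
grip_width: 8.7
clock: 59.62
ee_pos: [521.3, 269.6, 243.1]
eef_rot: [0.707, 0.019, -0.706, 0.019]
contact_force: [8.4, 0.8, -6.1]
grip_width: 9.0
```

```bash
python3 -m jog '[{"slide":[7.3,-15.1,0],"spin":0},{"slide":[8.2,-14.7,0],"spin":0},{"slide":[9.1,-14.2,0],"spin":0},{"slide":[9.9,-13.6,0],"spin":0},{"slide":[10.7,-13,0],"spin":0},{"slide":[0,0,0],"spin":0}]'
python3 -m jog '[{"slide":[11.4,-12.4,0],"spin":0},{"slide":[12.1,-11.7,0],"spin":0},{"slide":[12.8,-10.9,0],"spin":0},{"slide":[0,0,0],"spin":0}]'
python3 - <<'E'
from h import *
st=telemetry.state();g=st["ee_pos"]+[0,0,61]-H;a=np.arctan2(g[2],g@XC);print(a,np.hypot(g[2],g@XC))
E
```

```text
clock: 60.38
ee_pos: [517.9, 339.4, 197.8]
eef_rot: [0.707, 0.019, -0.706, 0.019]
contact_force: [9.5, -1.6, -6.0]
grip_width: 8.2
clock: 60.88
ee_pos: [516.0, 374.3, 161.6]
eef_rot: [0.707, 0.019, -0.706, 0.019]
contact_force: [9.8, -1.0, -5.5]
grip_width: 8.5
0.6691736493308886 284.67996769567696
```

```bash
python3 -m jog '[{"slide":[13.4,-10.1,0],"spin":0},{"slide":[14,-9.3,0],"spin":0},{"slide":[0,0,0],"spin":0}]'
python3 -m jog '[{"slide":[7,-4.2,0],"spin":0},{"slide":[0,0,0],"spin":0}]'
python3 -m jog '[{"slide":[5,-2.8,0],"spin":0},{"slide":[0,0,0],"spin":0}]'
python3 - <<'E'
from h import *
st=telemetry.state();g=st["ee_pos"]+[0,0,61]-H;a=np.arctan2(g[2],g@XC);print(a,np.hypot(g[2],g@XC))
cv2.imwrite("pics/w28.png",capture("wrist"));s=capture("side")
cv2.imwrite("pics/s28.png",cv2.resize(s[200:350,150:330],None,fx=4,fy=4,interpolation=cv2.INTER_CUBIC))
E
```

```text
clock: 61.25
ee_pos: [515.0, 393.8, 134.5]
eef_rot: [0.708, 0.019, -0.706, 0.019]
contact_force: [7.9, -0.8, -4.1]
grip_width: 8.4
clock: 61.5
ee_pos: [514.8, 397.8, 128.0]
eef_rot: [0.708, 0.019, -0.706, 0.018]
contact_force: [8.7, -0.0, -3.8]
grip_width: 8.0
clock: 61.75
ee_pos: [514.7, 400.6, 123.3]
eef_rot: [0.708, 0.019, -0.706, 0.018]
contact_force: [8.4, 0.5, -3.7]
grip_width: 8.0
0.5060348671020671 285.37523564527726
```

View pics/w28.png

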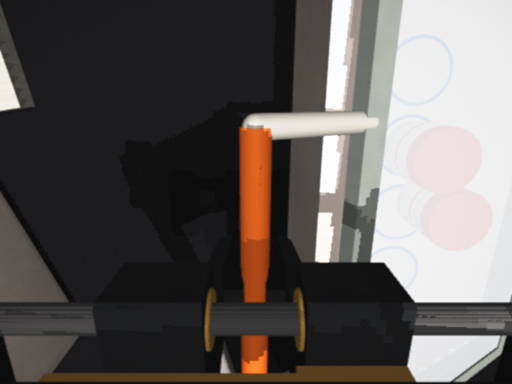

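View pics/s28.png

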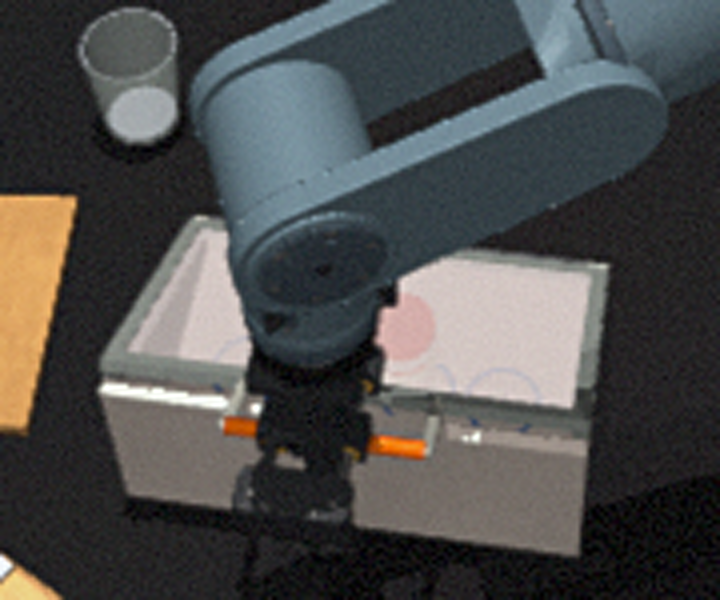

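No stop felt yet, and the door edge still shows a small gap. Pushing on in small steps.

```bash
python3 -m jog '[{"slide":[4,-2,0],"spin":0},{"slide":[0,0,0],"spin":0}]'
python3 -m jog '[{"slide":[4,-2,0],"spin":0},{"slide":[0,0,0],"spin":0}]'
python3 -m jog '[{"slide":[3,-1.5,0],"spin":0},{"slide":[0,0,0],"spin":0}]'
```

```text
clock: 62.1
ee_pos: [514.6, 402.7, 119.6]
eef_rot: [0.708, 0.019, -0.706, 0.018]
contact_force: [8.2, -0.0, -3.4]
grip_width: 7.9
clock: 62.35
ee_pos: [514.6, 404.2, 116.6]
eef_rot: [0.708, 0.019, -0.706, 0.019]
contact_force: [5.2, -3.8, 4.0]
grip_width: 7.7
clock: 62.6
ee_pos: [514.7, 404.2, 116.3]
eef_rot: [0.708, 0.018, -0.706, 0.02]
contact_force: [-2.0, -14.0, 19.9]
grip_width: 8.0
```

Hard stop reached: Fz rose to 20 N while the tool stayed put. The door is shut, so release, retreat upward and check.

```bash
python3 -m jog '[{"slide":[0,0,0],"spin":0},{"slide":[0,0,0],"spin":0},{"slide":[0,0,0],"spin":0}]' 0.34
python3 -m jog '[{"slide":[-10,0,0],"spin":0},{"slide":[-20,0,0],"spin":0},{"slide":[-40,0,0],"spin":0},{"slide":[-40,0,0],"spin":0},{"slide":[-40,0,0],"spin":0},{"slide":[0,0,40],"spin":0},{"slide":[0,0,50],"spin":0},{"slide":[0,0,50],"spin":0},{"slide":[0,0,40],"spin":0},{"slide":[0,0,0],"spin":0}]'
python3 - <<'E'
from h import *
s=capture("side");t=capture("top");cv2.imwrite("pics/s30.png",s);cv2.imwrite("pics/t30.png",t);cv2.imwrite("pics/w30.png",capture("wrist"))
cv2.imwrite("pics/z30.png",np.hstack([cv2.resize(s[230:350,160:320],None,fx=2.5,fy=2.5,interpolation=cv2.INTER_CUBIC),cv2.resize(t[140:260,80:240],None,fx=2.5,fy=2.5,interpolation=cv2.INTER_CUBIC)]))
print(telemetry.state()["ee_pos"],telemetry.state()["contact_force"])
E
```

```text
clock: 62.98
ee_pos: [512.4, 405.6, 111.9]
eef_rot: [-0.706, -0.019, 0.707, -0.019]
contact_force: [0.7, 0.1, 0.7]
grip_width: 30.0
clock: 64.22
ee_pos: [331.9, 396.0, 265.0]
eef_rot: [0.708, 0.02, -0.706, 0.019]
contact_force: [0.7, 0.1, -0.1]
grip_width: 30.0
[334.75985794 395.83694373 264.06287256] [-0.41121909  0.0671987   0.28487118]
```

View pics/z30.png

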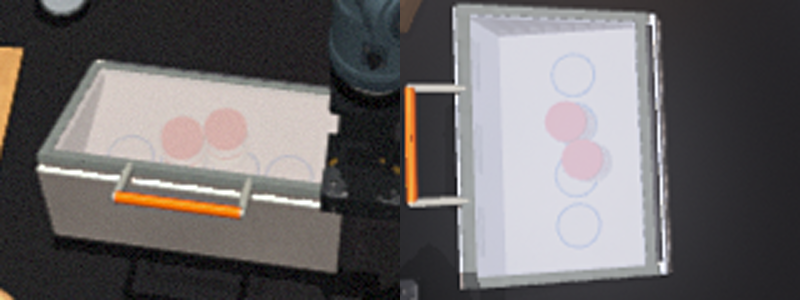

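View pics/t30.png

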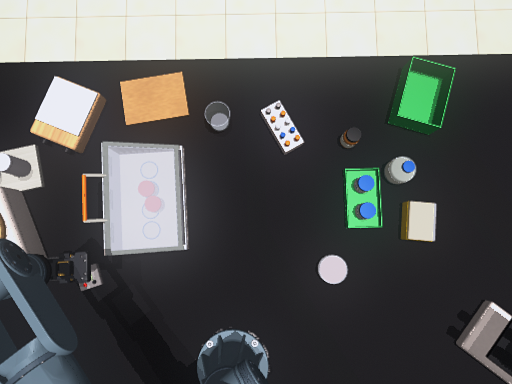

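View pics/s30.png

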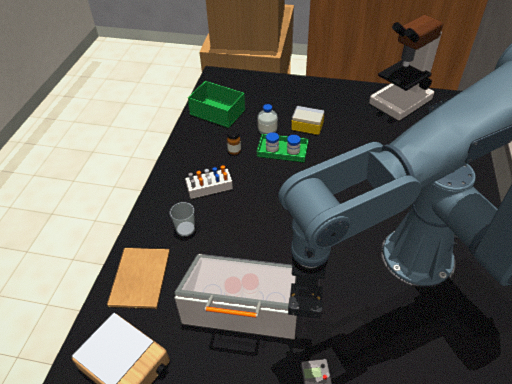

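The door is shut, but red2 has been knocked aside: in the zoom it sits at (582,160), off its ring at (575,176). The blues are fine. I'll reopen the door and mend this.

```bash
python3 -m jog '[{"slide":[0,0,-40],"spin":0},{"slide":[0,0,-50],"spin":0},{"slide":[0,0,-50],"spin":0},{"slide":[0,0,-40],"spin":0},{"slide":[0,0,0],"spin":0},{"slide":[35,0,0],"spin":0},{"slide":[35,0,0],"spin":0},{"slide":[30,0,0],"spin":0},{"slide":[0,0,0],"spin":0},{"slide":[0,0,0],"spin":0}]'
python3 - <<'E'
from h import *
im=capture("wrist");cv2.imwrite("pics/w31.png",im)
go([512.4,405.6,114],XC)
E
```

```text
clock: 65.62
ee_pos: [514.1, 405.4, 164.4]
eef_rot: [0.707, 0.019, -0.706, 0.018]
contact_force: [-0.2, -0.4, 0.1]
grip_width: 29.9
TCP [514.4 405.6 164.9] dworld [ -2.    0.  -50.9] slide(now) [50.9 -0.1  2.2] spin 0.0 slide(after spin) [50.9 -0.1  2.2] q6 2.0 t 65.7 F [-0.3 -0.3 -0.4] w 30.0
tool y [ 0.053 -0.999 -0.001] tool z [-0.999 -0.053 -0.003]
```

View pics/w31.png

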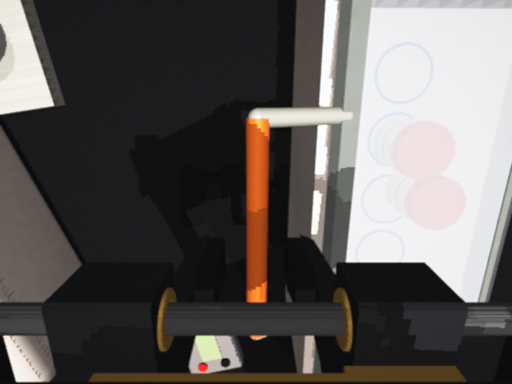

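```bash
python3 -m jog '[{"slide":[20,0,0],"spin":0},{"slide":[18,0,0],"spin":0},{"slide":[12,0,0],"spin":0},{"slide":[0,0,0],"spin":0},{"slide":[0,0,0],"spin":0}]'
python3 -m jog '[{"slide":[0,0,0],"spin":0},{"slide":[0,0,0],"spin":0},{"slide":[0,0,0],"spin":0}]' 0
python3 - <<'E'
from h import *
st=telemetry.state();print(st["ee_pos"],st["contact_force"])
a=0.5
th=np.linspace(a,3.1,33);u=285*np.c_[np.cos(th),np.sin(th)];d=np.diff(u,axis=0)
for i,x in enumerate(d): print(i,round(th[i+1],2),[round(float(-x[1]),1),round(float(-x[0]),1),0])
E
```

```text
clock: 66.3
ee_pos: [513.7, 405.2, 113.1]
eef_rot: [0.707, 0.019, -0.707, 0.019]
contact_force: [-0.0, -0.5, 1.3]
grip_width: 30.0
clock: 66.68
ee_pos: [513.8, 404.0, 113.4]
eef_rot: [0.707, 0.018, -0.707, 0.019]
contact_force: [0.2, -4.7, 2.9]
grip_width: 8.1
[513.84469468 404.03593053 113.36488624] [ 0.19166616 -4.69526864  2.8754776 ]
0 0.58 [-19.8, 11.9, 0]
1 0.66 [-18.8, 13.5, 0]
2 0.74 [-17.7, 15.0, 0]
3 0.82 [-16.4, 16.4, 0]
4 0.91 [-15.0, 17.6, 0]
5 0.99 [-13.5, 18.8, 0]
6 1.07 [-12.0, 19.8, 0]
7 1.15 [-10.3, 20.7, 0]
8 1.23 [-8.6, 21.5, 0]
9 1.31 [-6.8, 22.1, 0]
10 1.39 [-5.0, 22.6, 0]
11 1.48 [-3.1, 22.9, 0]
12 1.56 [-1.3, 23.1, 0]
13 1.64 [0.6, 23.1, 0]
14 1.72 [2.5, 23.0, 0]
15 1.8 [4.3, 22.7, 0]
16 1.88 [6.2, 22.3, 0]
17 1.96 [8.0, 21.7, 0]
18 2.04 [9.7, 21.0, 0]
19 2.12 [11.4, 20.2, 0]
20 2.21 [13.0, 19.2, 0]
21 2.29 [14.5, 18.1, 0]
22 2.37 [15.9, 16.8, 0]
23 2.45 [17.2, 15.5, 0]
24 2.53 [18.4, 14.0, 0]
25 2.61 [19.5, 12.5, 0]
26 2.69 [20.4, 10.9, 0]
27 2.78 [21.3, 9.2, 0]
28 2.86 [21.9, 7.4, 0]
29 2.94 [22.5, 5.6, 0]
30 3.02 [22.8, 3.8, 0]
31 3.1 [23.1, 1.9, 0]
```

```bash
python3 -m jog '[{"slide":[-19.8,11.9,0],"spin":0},{"slide":[-18.8,13.5,0],"spin":0},{"slide":[-17.7,15,0],"spin":0},{"slide":[-16.4,16.4,0],"spin":0},{"slide":[-15,17.6,0],"spin":0},{"slide":[-13.5,18.8,0],"spin":0},{"slide":[-12,19.8,0],"spin":0},{"slide":[-10.3,20.7,0],"spin":0},{"slide":[-8.6,21.5,0],"spin":0},{"slide":[0,0,0],"spin":0}]'
python3 -m jog '[{"slide":[-6.8,22.1,0],"spin":0},{"slide":[-5,22.6,0],"spin":0},{"slide":[-3.1,22.9,0],"spin":0},{"slide":[-1.3,23.1,0],"spin":0},{"slide":[0.6,23.1,0],"spin":0},{"slide":[2.5,23,0],"spin":0},{"slide":[4.3,22.7,0],"spin":0},{"slide":[6.2,22.3,0],"spin":0},{"slide":[0,0,0],"spin":0}]'
```

```text
clock: 67.92
ee_pos: [521.5, 248.9, 248.5]
eef_rot: [0.707, 0.019, -0.706, 0.018]
contact_force: [-5.0, 2.2, 9.1]
grip_width: 7.7
clock: 69.05
ee_pos: [529.9, 65.9, 248.3]
eef_rot: [-0.706, -0.017, 0.708, -0.018]
contact_force: [-4.6, -3.9, 3.2]
grip_width: 8.3
```

```bash
python3 -m jog '[{"slide":[8,21.7,0],"spin":0},{"slide":[9.7,21,0],"spin":0},{"slide":[11.4,20.2,0],"spin":0},{"slide":[13,19.2,0],"spin":0},{"slide":[14.5,18.1,0],"spin":0},{"slide":[15.9,16.8,0],"spin":0},{"slide":[17.2,15.5,0],"spin":0},{"slide":[0,0,0],"spin":0}]'
python3 -m jog '[{"slide":[18.4,14,0],"spin":0},{"slide":[19.5,12.5,0],"spin":0},{"slide":[20.4,10.9,0],"spin":0},{"slide":[21.3,9.2,0],"spin":0},{"slide":[21.9,7.4,0],"spin":0},{"slide":[0,0,0],"spin":0}]'
```

```text
clock: 70.05
ee_pos: [536.5, -65.7, 157.2]
eef_rot: [-0.706, -0.018, 0.708, -0.019]
contact_force: [-4.5, -3.8, -0.5]
grip_width: 8.5
clock: 70.8
ee_pos: [539.5, -119.1, 55.4]
eef_rot: [-0.706, -0.018, 0.708, -0.019]
contact_force: [-4.4, -4.9, -2.2]
grip_width: 8.2
```

```bash
python3 -m jog '[{"slide":[22.5,5.6,0],"spin":0},{"slide":[22.8,3.8,0],"spin":0},{"slide":[15,1.5,0],"spin":0},{"slide":[0,0,0],"spin":0}]'
python3 -m jog '[{"slide":[0,0,0],"spin":0},{"slide":[0,0,0],"spin":0},{"slide":[0,0,0],"spin":0}]' 0.4
python3 -m jog '[{"slide":[-30,0,0],"spin":0},{"slide":[-40,0,0],"spin":0},{"slide":[-50,0,0],"spin":0},{"slide":[-35,0,0],"spin":0},{"slide":[0,0,0],"spin":0},{"slide":[0,0,0],"spin":0}]'
python3 - <<'E'
from h import *
s=capture("side");t=capture("top")
T,S=cam("top"),cam("side")
for n,C,im in(("top",T,t),("side",S,s)):
  for c,st in blobs(im,*RED,60)[0]: p=onz(C,c,74 if n=="top" else 69);print(n,c.round(1),st[2:],p.round(1),"cab",round((p-H)@XC,1),round((p-H)@YC,1))
cv2.imwrite("pics/z32.png",np.hstack([cv2.resize(s[230:350,160:320],None,fx=2.5,fy=2.5,interpolation=cv2.INTER_CUBIC),cv2.resize(t[140:260,80:240],None,fx=2.5,fy=2.5,interpolation=cv2.INTER_CUBIC)]))
go(H+100*XC,XC)
E
```

```text
clock: 71.3
ee_pos: [540.2, -129.7, -4.6]
eef_rot: [-0.706, -0.018, 0.708, -0.019]
contact_force: [-3.9, -7.8, -2.8]
grip_width: 8.3
clock: 71.68
ee_pos: [542.0, -128.6, -3.4]
eef_rot: [0.707, 0.019, -0.707, 0.019]
contact_force: [0.5, -0.9, 0.2]
grip_width: 34.7
clock: 72.42
ee_pos: [541.1, -128.2, 150.2]
eef_rot: [-0.706, -0.019, 0.707, -0.019]
contact_force: [-1.1, -0.0, -0.3]
grip_width: 35.1
top [149.2 195.7] [ 23  31 397] [527.6 245.3  74. ] cab 93.9 6.9
side [240.9 283.2] [ 33  20 443] [528.5 249.2  69. ] cab 97.8 8.0
TCP [ 540.5 -128.   149.2] dworld [ -20.2  379.1 -103.2] slide(now) [ 1.038e+02 -3.795e+02 -2.000e-01] spin 0.0 slide(after spin) [ 103.8 -379.5    0. ] q6 1.07 t 72.5 F [-0.3  0.2 -0.8] w 35.4
tool y [ 0.053 -0.999 -0.002] tool z [-0.999 -0.053  0.003]
```

View pics/z32.png

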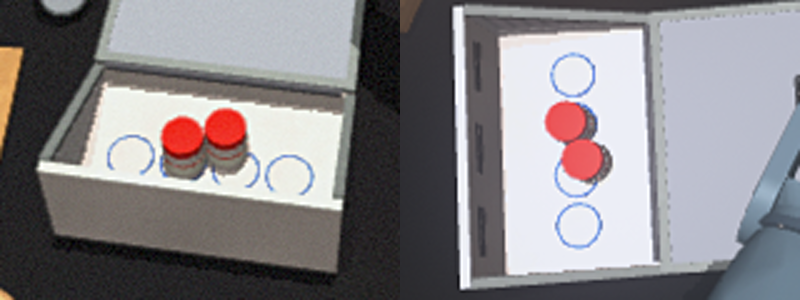

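```bash
python3 - <<'E'
from h import *
T,S=cam("top"),cam("side")
for u,v in(((152.6,204.2),(160+225/2.5,230+126/2.5)),((146.5,188.8),(160+182/2.5,230+134/2.5))):
    p=onz(T,u,74);q=onz(S,v,74);print(p.round(1),q.round(1),"cab",round((p-H)@XC,1),round((p-H)@YC,1))
p=(onz(T,(152.6,204.2),74));go([p[0],p[1],150],XC)
E
```

```text
[501.1 234.5  74. ] [503.4 238.   74. ] cab 84.5 -20.1
[549.  253.9  74. ] [550.8 258.2  74. ] cab 101.3 28.8
TCP [ 540.5 -128.   149.2] dworld [-39.4 362.6   0.8] slide(now) [-2.000e-01 -3.642e+02  2.020e+01] spin 0.0 slide(after spin) [-2.000e-01 -3.641e+02  2.040e+01] q6 1.07 t 72.5 F [-0.3  0.2 -0.8] w 35.4
tool y [ 0.053 -0.999 -0.002] tool z [-0.999 -0.053  0.003]
```

```bash
python3 -m jog '[{"slide":[0,-30,1],"spin":0},{"slide":[0,-48,2.5],"spin":0},{"slide":[0,-48,2.5],"spin":0},{"slide":[0,-48,2.5],"spin":0},{"slide":[0,-48,2.5],"spin":0},{"slide":[0,-48,2.5],"spin":0},{"slide":[0,-48,2.5],"spin":0},{"slide":[0,-48,2.5],"spin":0},{"slide":[0,0,0],"spin":0},{"slide":[0,0,0],"spin":0}]' 1
python3 - <<'E'
from h import *
im=capture("wrist");cv2.imwrite("pics/w33.png",im);C=cam("wrist")
for c,s in blobs(im,*RED,100)[0]: print("red",c.round(1),s,onz(C,c,74))
go([502,236.5,3],XC)
E
```

```text
clock: 73.78
ee_pos: [503.1, 235.4, 149.7]
eef_rot: [-0.706, -0.019, 0.708, -0.019]
contact_force: [0.1, 0.3, 0.7]
grip_width: 88.6
red [229.1 128.3] [ 198   97   63   64 3076] [553.09538152 258.35490242  74.        ]
red [252.6 186.2] [ 224  159   59   57 2544] [505.89449379 237.16520237  74.        ]
TCP [503.5 234.9 150. ] dworld [  -1.5    1.6 -147. ] slide(now) [147.   -1.7   1.1] spin -0.0 slide(after spin) [147.   -1.7   1.1] q6 1.74 t 73.8 F [-0.7 -0.1  0.4] w 88.2
tool y [ 0.052 -0.999  0.001] tool z [-0.999 -0.052  0.002]
```

View pics/w33.png

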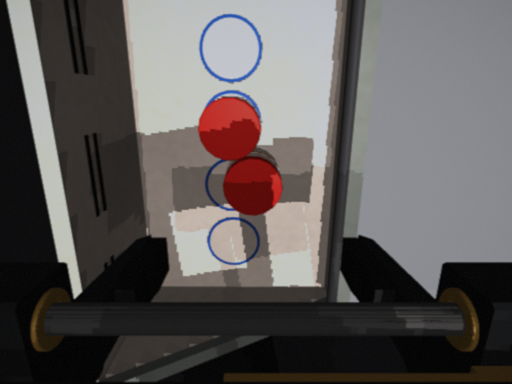

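Red2 is at about (504.5,237), next to red1 and aligned with the gripper. Descend and grip.

```bash
python3 -m jog '[{"slide":[35,-1.5,-0.5],"spin":0},{"slide":[35,0,0],"spin":0},{"slide":[30,0,0],"spin":0},{"slide":[20,0,0],"spin":0},{"slide":[14,0,0],"spin":0},{"slide":[12,0,0],"spin":0},{"slide":[0,0,0],"spin":0}]'
python3 -m jog '[{"slide":[0,0,0],"spin":0},{"slide":[0,0,0],"spin":0},{"slide":[0,0,0],"spin":0},{"slide":[0,0,0],"spin":0}]' 0
python3 -m jog '[{"slide":[-15,2,2],"spin":0},{"slide":[-30,0,0],"spin":0},{"slide":[-40,0,0],"spin":0},{"slide":[-40,0,0],"spin":0},{"slide":[0,0,0],"spin":0},{"slide":[0,0,0],"spin":0}]'
python3 - <<'E'
from h import *
im=capture("wrist");cv2.imwrite("pics/w34.png",im);C=cam("wrist")
for c,s in blobs(im,*RED,100)[0]: print("red",c.round(1),s,onz(C,c,74))
go([487.5,255.8,10],XC)
E
```

```text
clock: 74.7
ee_pos: [503.9, 236.9, 4.4]
eef_rot: [-0.706, -0.018, 0.707, -0.019]
contact_force: [-0.1, -0.5, -0.2]
grip_width: 88.1
clock: 75.2
ee_pos: [504.5, 237.5, 5.3]
eef_rot: [0.707, 0.019, -0.707, 0.019]
contact_force: [0.0, 0.2, 1.7]
grip_width: 51.1
clock: 75.95
ee_pos: [501.6, 235.1, 129.3]
eef_rot: [-0.706, -0.019, 0.707, -0.019]
contact_force: [0.2, -0.9, -2.4]
grip_width: 51.2
red [226.6 129.2] [ 193   96   68   68 3600] [552.09102906 258.63931453  74.        ]
red [254.2 270.7] [ 195  231  119   71 6920] [435.54791208 232.22970858  74.        ]
TCP [501.1 235.  128.6] dworld [ -13.6   20.8 -118.6] slide(now) [118.6 -21.6  12.2] spin 0.0 slide(after spin) [118.6 -21.6  12.2] q6 1.74 t 76.0 F [-0.7 -0.6 -1.2] w 50.9
tool y [ 0.053 -0.999  0.   ] tool z [-0.999 -0.053  0.003]
```

View pics/w34.png

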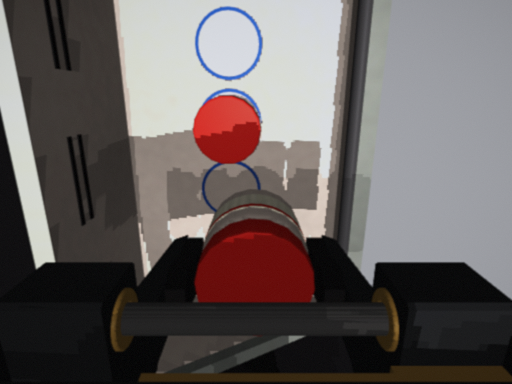

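```bash
python3 -m jog '[{"slide":[0,-11,6],"spin":0},{"slide":[0,-10.5,6],"spin":0},{"slide":[35,0,0],"spin":0},{"slide":[35,0,0],"spin":0},{"slide":[25,0,0],"spin":0},{"slide":[12,0,0],"spin":0},{"slide":[8,0,0],"spin":0},{"slide":[5,0,0],"spin":0},{"slide":[0,0,0],"spin":0},{"slide":[0,0,0],"spin":0}]'
python3 -m jog '[{"slide":[1.5,0,0],"spin":0},{"slide":[0,0,0],"spin":0}]'
python3 -m jog '[{"slide":[1,0,0],"spin":0},{"slide":[0,0,0],"spin":0}]'
```

```text
clock: 77.25
ee_pos: [489.8, 256.3, 10.7]
eef_rot: [0.707, 0.019, -0.706, 0.019]
contact_force: [-0.1, 0.1, -2.2]
grip_width: 51.4
clock: 77.5
ee_pos: [489.3, 256.2, 8.6]
eef_rot: [0.707, 0.019, -0.707, 0.019]
contact_force: [0.2, -0.3, -2.1]
grip_width: 51.3
clock: 77.75
ee_pos: [489.2, 256.1, 7.4]
eef_rot: [-0.707, -0.019, 0.707, -0.019]
contact_force: [-0.2, -0.3, -2.8]
grip_width: 51.1
```

```bash
python3 -m jog '[{"slide":[1.5,0,1],"spin":0},{"slide":[0,0,0],"spin":0}]'
python3 -m jog '[{"slide":[1,0,0],"spin":0},{"slide":[0,0,0],"spin":0}]'
```

```text
clock: 78.0
ee_pos: [488.0, 256.0, 5.8]
eef_rot: [-0.707, -0.019, 0.707, -0.019]
contact_force: [-0.6, 0.2, -1.5]
grip_width: 51.5
clock: 78.25
ee_pos: [488.3, 256.1, 5.3]
eef_rot: [-0.707, -0.019, 0.707, -0.019]
contact_force: [-3.1, -0.4, 2.7]
grip_width: 51.2
```

Down on the shelf. Release, rise and verify, then go straight to the handle.

```bash
python3 -m jog '[{"slide":[0,0,0],"spin":0},{"slide":[0,0,0],"spin":0},{"slide":[0,0,0],"spin":0}]' 0.72
python3 -m jog '[{"slide":[-25,0,0],"spin":0},{"slide":[-40,0,0],"spin":0},{"slide":[-40,0,0],"spin":0},{"slide":[-40,0,0],"spin":0},{"slide":[0,0,0],"spin":0},{"slide":[0,0,0],"spin":0}]'
python3 - <<'E'
from h import *
im=capture("wrist");cv2.imwrite("pics/w35.png",im);C=cam("wrist")
for c,s in blobs(im,*RED,100)[0]: print("red",c.round(1),s,onz(C,c,74))
go([541,-129.5,150],XC)
E
```

```text
clock: 78.62
ee_pos: [488.5, 256.1, 5.1]
eef_rot: [0.707, 0.019, -0.707, 0.019]
contact_force: [-1.0, -0.2, -0.3]
grip_width: 63.4
clock: 79.38
ee_pos: [487.9, 256.0, 149.4]
eef_rot: [-0.707, -0.019, 0.707, -0.019]
contact_force: [-0.0, -0.7, -0.2]
grip_width: 63.5
red [255.2 110.7] [ 224   79   63   65 3204] [551.72827969 259.11571769  74.        ]
red [254.2 187.9] [ 225  160   59   57 2586] [488.73711448 256.57574572  74.        ]
TCP [487.4 255.8 148.6] dworld [  53.6 -385.3    1.4] slide(now) [ -1.2 387.6 -33.3] spin 0.0 slide(after spin) [ -1.2 387.6 -33.4] q6 1.79 t 79.4 F [-0.5  0.2 -0.8] w 63.7
tool y [ 0.053 -0.999  0.   ] tool z [-0.999 -0.053  0.002]
```

View pics/w35.png

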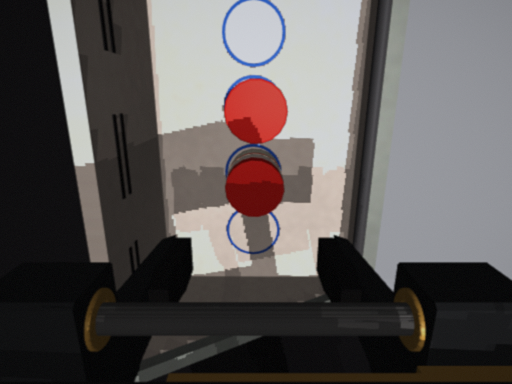

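Both reds are back on their spots at (552,259) and (489,257). To the handle, with a deeper grip this time.

```bash
python3 -m jog '[{"slide":[0,29,-3],"spin":0},{"slide":[0,50,-4],"spin":0},{"slide":[0,50,-4],"spin":0},{"slide":[0,50,-4],"spin":0},{"slide":[0,50,-4],"spin":0},{"slide":[0,50,-4],"spin":0},{"slide":[0,50,-4],"spin":0},{"slide":[0,39,-4],"spin":0},{"slide":[0,18,-2],"spin":0},{"slide":[0,0,0],"spin":0}]' 0.42
python3 -m jog '[{"slide":[35,0,0],"spin":0},{"slide":[35,0,0],"spin":0},{"slide":[30,0,0],"spin":0},{"slide":[20,0,0],"spin":0},{"slide":[0,0,0],"spin":0},{"slide":[0,0,0],"spin":0}]'
python3 - <<'E'
from h import *
im=capture("wrist");cv2.imwrite("pics/w36.png",im)
go([541,-129.5,-4],XC)
E
```

```text
clock: 80.68
ee_pos: [541.0, -127.8, 148.9]
eef_rot: [-0.706, -0.019, 0.708, -0.018]
contact_force: [-0.4, 1.2, -0.0]
grip_width: 36.8
clock: 81.42
ee_pos: [542.1, -126.7, 30.8]
eef_rot: [0.707, 0.019, -0.707, 0.019]
contact_force: [0.8, -0.9, 0.0]
grip_width: 36.8
TCP [ 542.4 -127.2   31.1] dworld [ -1.4  -2.3 -35.1] slide(now) [35.1  2.2  1.6] spin 0.001 slide(after spin) [35.1  2.2  1.6] q6 1.07 t 81.5 F [ 1.1 -0.6  0.8] w 37.3
tool y [ 0.054 -0.999  0.001] tool z [-0.999 -0.054 -0.001]
```

View pics/w36.png

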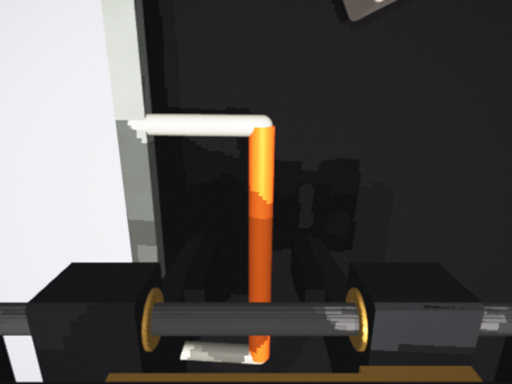

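```bash
python3 -m jog '[{"slide":[18,2.5,0],"spin":0},{"slide":[18,0,0],"spin":0},{"slide":[0,0,0],"spin":0},{"slide":[0,0,0],"spin":0}]'
python3 -m jog '[{"slide":[0,0,0],"spin":0},{"slide":[0,0,0],"spin":0},{"slide":[0,0,0],"spin":0}]' 0
python3 - <<'E'
from h import *
st=telemetry.state();print(st["ee_pos"],st["contact_force"],st["grip_width"])
g=st["ee_pos"]+[0,0,69]-H;a=np.arctan2(g[2],g@XC);print(a,np.hypot(g[2],g@XC))
th=np.linspace(a,0.5,33);u=285*np.c_[np.cos(th),np.sin(th)];d=np.diff(u,axis=0)
for i,x in enumerate(d): print(i,round(th[i+1],2),[round(float(-x[1]),1),round(float(-x[0]),1),0])
E
```

```text
clock: 81.98
ee_pos: [541.5, -130.1, -6.4]
eef_rot: [-0.707, -0.019, 0.707, -0.018]
contact_force: [-0.8, -0.3, -0.4]
grip_width: 36.9
clock: 82.35
ee_pos: [541.9, -129.9, -5.7]
eef_rot: [0.707, 0.019, -0.707, 0.018]
contact_force: [1.7, 16.5, -0.6]
grip_width: 9.3
[ 541.92619697 -129.89495719   -5.69019333] [ 1.70056097 16.45477344 -0.56646583] 9.306092946701483
3.0801926234068855 282.0957517913345
0 3.0 [-22.9, -2.3, 0]
1 2.92 [-22.6, -4.2, 0]
2 2.84 [-22.2, -6.0, 0]
3 2.76 [-21.6, -7.7, 0]
4 2.68 [-20.9, -9.5, 0]
5 2.6 [-20.1, -11.1, 0]
6 2.52 [-19.1, -12.7, 0]
7 2.44 [-18.1, -14.2, 0]
8 2.35 [-16.9, -15.6, 0]
9 2.27 [-15.5, -16.9, 0]
10 2.19 [-14.1, -18.1, 0]
11 2.11 [-12.6, -19.2, 0]
12 2.03 [-11.0, -20.1, 0]
13 1.95 [-9.4, -21.0, 0]
14 1.87 [-7.7, -21.7, 0]
15 1.79 [-5.9, -22.2, 0]
16 1.71 [-4.1, -22.6, 0]
17 1.63 [-2.3, -22.9, 0]
18 1.55 [-0.4, -23.0, 0]
19 1.47 [1.4, -22.9, 0]
20 1.39 [3.3, -22.7, 0]
21 1.31 [5.1, -22.4, 0]
22 1.23 [6.9, -21.9, 0]
23 1.15 [8.6, -21.3, 0]
24 1.06 [10.3, -20.5, 0]
25 0.98 [11.9, -19.6, 0]
26 0.9 [13.5, -18.6, 0]
27 0.82 [14.9, -17.5, 0]
28 0.74 [16.3, -16.2, 0]
29 0.66 [17.5, -14.8, 0]
30 0.58 [18.7, -13.4, 0]
31 0.5 [19.7, -11.8, 0]
```

```bash
python3 -m jog '[{"slide":[-22.9,-4.3,0],"spin":0},{"slide":[-22.6,-4.2,0],"spin":0},{"slide":[-22.2,-6,0],"spin":0},{"slide":[-21.6,-7.7,0],"spin":0},{"slide":[-20.9,-9.5,0],"spin":0},{"slide":[0,0,0],"spin":0}]'
python3 - <<'E'
from h import *
st=telemetry.state()
g=st["ee_pos"]+[0,0,69]-H;a=np.arctan2(g[2],g@XC);print(a,np.hypot(g[2],g@XC))
E
```

```text
clock: 83.1
ee_pos: [540.6, -99.5, 106.2]
eef_rot: [0.707, 0.018, -0.706, 0.02]
contact_force: [-1.6, -4.6, 2.8]
grip_width: 8.0
2.6666490958177484 282.44729536099794
```

```bash
python3 -m jog '[{"slide":[-20.1,-11.1,0],"spin":0},{"slide":[-19.1,-12.7,0],"spin":0},{"slide":[-18.1,-14.2,0],"spin":0},{"slide":[-16.9,-15.6,0],"spin":0},{"slide":[-15.5,-16.9,0],"spin":0},{"slide":[-14.1,-18.1,0],"spin":0},{"slide":[0,0,0],"spin":0}]'
```

```text
clock: 83.98
ee_pos: [536.6, -11.5, 211.3]
eef_rot: [0.708, 0.017, -0.705, 0.021]
contact_force: [-4.6, -8.2, 11.5]
grip_width: 8.3
```

```bash
python3 -m jog '[{"slide":[-12.6,-19.2,0],"spin":0},{"slide":[-11,-20.1,0],"spin":0},{"slide":[-9.4,-21,0],"spin":0},{"slide":[-7.7,-21.7,0],"spin":0},{"slide":[-5.9,-22.2,0],"spin":0},{"slide":[-4.1,-22.6,0],"spin":0},{"slide":[0,0,0],"spin":0}]'
python3 - <<'E'
from h import *
st=telemetry.state()
g=st["ee_pos"]+[0,0,69]-H;a=np.arctan2(g[2],g@XC);print(a,np.hypot(g[2],g@XC))
E
```

```text
clock: 84.85
ee_pos: [530.6, 117.6, 261.1]
eef_rot: [0.709, 0.019, -0.705, 0.019]
contact_force: [2.3, 0.4, 8.9]
grip_width: 8.0
1.6893774382495426 286.07816262979
```

Forces are small and the radius holds at 286 mm. Continue.

```bash
python3 -m jog '[{"slide":[-1.8,-22.9,0],"spin":0},{"slide":[0,-23,0],"spin":0},{"slide":[1.8,-22.9,0],"spin":0},{"slide":[3.6,-22.7,0],"spin":0},{"slide":[5.3,-22.4,0],"spin":0},{"slide":[6.9,-21.9,0],"spin":0},{"slide":[8.6,-21.3,0],"spin":0},{"slide":[0,0,0],"spin":0}]'
python3 -m jog '[{"slide":[10.3,-20.5,0],"spin":0},{"slide":[11.9,-19.6,0],"spin":0},{"slide":[13.5,-18.6,0],"spin":0},{"slide":[14.9,-17.5,0],"spin":0},{"slide":[0,0,0],"spin":0}]'
python3 - <<'E'
from h import *
st=telemetry.state()
g=st["ee_pos"]+[0,0,69]-H;a=np.arctan2(g[2],g@XC);print(a,np.hypot(g[2],g@XC))
E
```

```text
clock: 85.85
ee_pos: [522.6, 274.9, 234.9]
eef_rot: [0.709, 0.02, -0.705, 0.018]
contact_force: [9.0, 3.6, 1.6]
grip_width: 8.2
clock: 86.48
ee_pos: [518.5, 351.1, 182.9]
eef_rot: [0.708, 0.019, -0.705, 0.018]
contact_force: [10.1, 3.3, -1.7]
grip_width: 7.9
0.8000140833297475 287.03754211730734
```

```bash
python3 -m jog '[{"slide":[16.3,-15.6,0],"spin":0},{"slide":[17.5,-14.4,0],"spin":0},{"slide":[18.5,-13,0],"spin":0},{"slide":[0,0,0],"spin":0}]'
python3 -m jog '[{"slide":[8,-4.5,0],"spin":0},{"slide":[5,-2.5,0],"spin":0},{"slide":[0,0,0],"spin":0}]'
```

```text
clock: 86.98
ee_pos: [516.0, 394.2, 130.1]
eef_rot: [0.708, 0.019, -0.705, 0.018]
contact_force: [10.3, 3.1, -1.5]
grip_width: 8.3
clock: 87.35
ee_pos: [515.8, 401.3, 118.4]
eef_rot: [0.708, 0.02, -0.705, 0.017]
contact_force: [9.1, 6.1, -0.5]
grip_width: 8.3
```

```bash
python3 -m jog '[{"slide":[4,-1.5,0],"spin":0},{"slide":[0,0,0],"spin":0}]'
python3 -m jog '[{"slide":[4,-1.5,0],"spin":0},{"slide":[0,0,0],"spin":0}]'
```

```text
clock: 87.6
ee_pos: [515.8, 403.2, 115.1]
eef_rot: [0.709, 0.02, -0.705, 0.017]
contact_force: [9.0, 6.8, 1.0]
grip_width: 8.0
clock: 87.85
ee_pos: [515.8, 404.4, 112.6]
eef_rot: [0.709, 0.02, -0.705, 0.017]
contact_force: [4.0, 2.4, 10.2]
grip_width: 8.4
```

```bash
python3 -m jog '[{"slide":[3,-1,0],"spin":0},{"slide":[0,0,0],"spin":0}]'
```

```text
clock: 88.1
ee_pos: [515.9, 404.4, 112.4]
eef_rot: [0.709, 0.019, -0.705, 0.018]
contact_force: [-3.5, -7.2, 26.2]
grip_width: 8.4
```

Stop reached (26 N, tool no longer advancing). Release and back away.

```bash
python3 -m jog '[{"slide":[0,0,0],"spin":0},{"slide":[0,0,0],"spin":0},{"slide":[0,0,0],"spin":0}]' 0.34
python3 -m jog '[{"slide":[-10,0,0],"spin":0},{"slide":[-20,0,0],"spin":0},{"slide":[-40,0,0],"spin":0},{"slide":[-40,0,0],"spin":0},{"slide":[-40,0,0],"spin":0},{"slide":[0,0,40],"spin":0},{"slide":[0,0,50],"spin":0},{"slide":[0,0,50],"spin":0},{"slide":[0,0,40],"spin":0},{"slide":[0,0,0],"spin":0}]'
python3 -m jog '[{"slide":[0,0,0],"spin":0},{"slide":[0,0,0],"spin":0},{"slide":[0,0,0],"spin":0}]'
python3 - <<'E'
from h import *
s=capture("side");t=capture("top");cv2.imwrite("pics/s40.png",s);cv2.imwrite("pics/t40.png",t)
cv2.imwrite("pics/z40.png",np.hstack([cv2.resize(s[230:350,160:320],None,fx=2.5,fy=2.5,interpolation=cv2.INTER_CUBIC),cv2.resize(t[140:260,80:240],None,fx=2.5,fy=2.5,interpolation=cv2.INTER_CUBIC)]))
T,S=cam("top"),cam("side")
for c,_ in blobs(t,(105,150,60),(125,255,255),60)[0]: print("blue",c.round(1),onz(T,c,66).round(0))
h=cv2.cvtColor(t,cv2.COLOR_BGR2HSV);roi=((h[...,0]>165)|(h[...,0]<8))&(h[...,1]>35)&(h[...,2]>150)
m=np.zeros(roi.shape,np.uint8);m[150:245,115:183]=roi[150:245,115:183]*255
n,l,st,c=cv2.connectedComponentsWithStats(m)
for i in range(1,n):
    if st[i][4]>40: print("red",c[i].round(1),st[i],onz(T,c[i],74).round(0))
print(telemetry.state()["contact_force"],telemetry.state()["ee_pos"],"predicted handle shut",[proj(C,H+285*(np.cos(.5)*XC+np.sin(.5)*np.array([0,0,1]))).round(1) for C in(T,S)])
for n,im in(("top",t),("side",s)): print(n,[(c.round(1),q[2:]) for c,q in blobs(im,*ORA,40)[0]])
E
```

```text
clock: 88.48
ee_pos: [512.5, 403.4, 106.0]
eef_rot: [-0.706, -0.018, 0.708, -0.019]
contact_force: [-0.6, 0.3, 0.5]
grip_width: 30.0
clock: 89.72
ee_pos: [332.0, 394.5, 259.6]
eef_rot: [0.708, 0.02, -0.706, 0.019]
contact_force: [-0.0, -0.3, -0.2]
grip_width: 29.7
clock: 90.1
ee_pos: [334.6, 393.9, 257.3]
eef_rot: [-0.707, -0.018, 0.707, -0.018]
contact_force: [-0.5, -0.0, 0.2]
grip_width: 30.0
blue [408.3 166. ] [ 609. -560.   66.]
blue [365.5 182.7] [ 558. -424.   66.]
blue [367.2 210. ] [ 474. -425.   66.]
[ 0.03035367  0.45813912 -0.22562502] [334.31008273 393.87430233 257.15191005] predicted handle shut [array([ 84.5, 198.2]), array([231.7, 311. ])]
top [(array([ 82.4, 199.2]), array([ 2, 45, 61], dtype=int32)), (array([ 84.9, 196.7]), array([ 3, 45, 79], dtype=int32))]
side [(array([230.5, 311.6]), array([ 50,  10, 163], dtype=int32))]
```

View pics/z40.png

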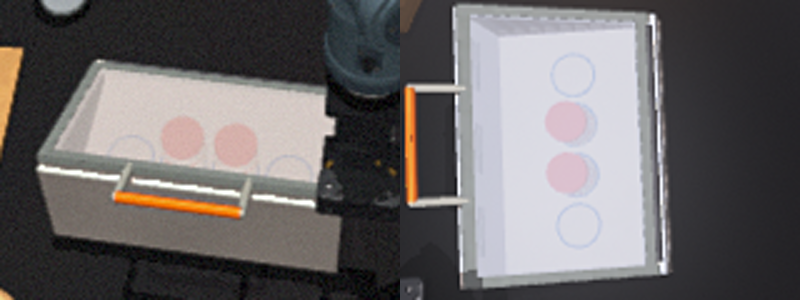

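View pics/t40.png

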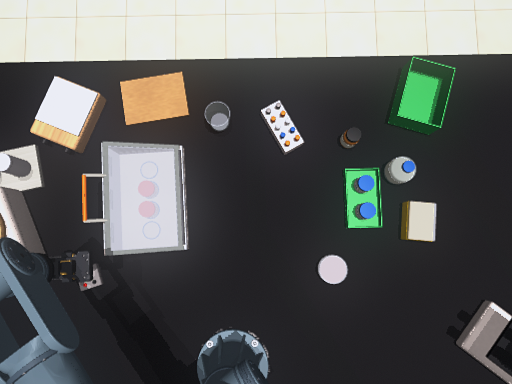

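The handle sits where a shut door puts it in both views (within about 1.5 px). The reds are on adjacent spots, the blues are in the tray, and the bystanders look unmoved. Handing in.

```bash
python3 -c "
from workcell import robot
print(robot.finish_job())"
```

```text
the job is handed in; nothing more can be done
None
```

The job is done and handed in at about 90 s of the 210 s allowed. I opened the door fully, stood both blue-capped jars in the tray and the two red-capped jars (the only ones I found) on spots 2 and 3, and shut the door.

**Last checks**
- **Door:** both closings ended on a hard stop, at about 20 N and 26 N. After the second, the handle was within about 1.5 px of its fully shut position in the top and side views.
- **Red jars:** with the door open they were at (552, 259) and (489, 257) mm, each within about 3 mm of its spot's centre. Through the shut door they still show on those two spots; the colour mask could not pick them out there, so that last look was by eye.
- **Blue jars:** they stand at about (558, −424) and (474, −425) mm, which is ±42 mm along the tray and within 2 mm of its centreline.
- **Bystanders:** they look unmoved. The robot was clear of everything and read no force.

**What went wrong or disagreed**
- **Fingertips:** the real tips sat about 40 mm behind the reported TCP. The first grip on the handle closed on nothing, and I allowed for the difference after that.
- **First closing:** the bar slipped toward the fingertips, with about 53 N at the wrist against the 120 N limit. I stopped and gripped again, deeper.
- **Red jar knocked aside:** the jar on spot 3 was found a few centimetres off after the first closing. I reopened the door, put it back and shut the door again.

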